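# Set out the long greased studs on a drip plate

## Task

Lay the heavy aluminium drip plate squarely on the green mat, wholly on it: rest one edge of the plate on the mat first with the plate clearly slanted, then lower the other edge gently, without letting it drop. After that, pull every long stud (160 mm) out of the blue pocket rack and stand each upright on the plate, leaving the shorter look-alike studs (125 mm) in their rack. Do not disturb the socket, the bolt cap or the pump coupling.

Things in the scene. Friction and masses are not known exactly. Their poses are not given: they have to be found in the camera images.
- mat: Fixed flat green anti-slip mat on the steel ledge, 320 (its x) x 300 (its y) x 3 mm thick; origin at the centre of its underside, on the ledge (z = 0); z up.
- rack: Fixed blue steel pocket rack with a yellow strip, 252 (its x) x 170 (its y) x 74 mm high, walls 4 mm, floor at 4 mm; six open-topped upright pockets about 78 x 79 mm, three along its x (centres at -83, 0, +83 mm) by two along its y (centres at -41.5, +41.5 mm). Each stud stands loose in a pocket of its own; some pockets may be empty. Origin at the centre of the rack's underside, on the ledge; z up. It stands turned 0.35 to 0.65 rad about the vertical.
- plate: Loose heavy cast aluminium drip plate (0.7 to 0.9 kg), 220 (its x) x 190 (its y) x 7 mm, flat, with a bridge handle across its middle; starts flat on the bare ledge beside the mat. Origin at the centre of its underside; z up out of its top face.
- plate_handle (a point): Centre of the plate's black handle bar, 48 mm above the plate's underside, over the plate's centre; axes as the plate's. The bar is a flat-sided block 16 mm thick (plate x), 100 mm long (plate y), 24 mm high, from 36 to 60 mm above the underside, on two 12 mm round posts 38 mm either side of its centre.
- long1_mid (a point): Half-way-up point of a LONG steel stud, 160 mm long: plain round shaft 24 mm diameter on a round foot flange 60 mm diameter x 14 mm thick; about 0.5 to 0.7 kg; this point is 80 mm above its underside, z along the stud towards its top. In its pocket its top stands 164 mm above the ledge. May be absent. Free-standing on its foot it is stable.
- long2_mid (a point): Half-way-up point of a LONG steel stud, 160 mm long: plain round shaft 24 mm diameter on a round foot flange 60 mm diameter x 14 mm thick; about 0.5 to 0.7 kg; this point is 80 mm above its underside, z along the stud towards its top. In its pocket its top stands 164 mm above the ledge. May be absent. Free-standing on its foot it is stable.
- long3_mid (a point): Half-way-up point of a LONG steel stud, 160 mm long: plain round shaft 24 mm diameter on a round foot flange 60 mm diameter x 14 mm thick; about 0.5 to 0.7 kg; this point is 80 mm above its underside, z along the stud towards its top. In its pocket its top stands 164 mm above the ledge. May be absent. Free-standing on its foot it is stable.
- long4_mid (a point): Half-way-up point of a LONG steel stud, 160 mm long: plain round shaft 24 mm diameter on a round foot flange 60 mm diameter x 14 mm thick; about 0.5 to 0.7 kg; this point is 80 mm above its underside, z along the stud towards its top. In its pocket its top stands 164 mm above the ledge. May be absent. Free-standing on its foot it is stable.
- short1_mid (a point): Half-way-up point of a SHORT look-alike stud, 125 mm long, otherwise as the long ones (shaft 24 mm, foot 60 x 14 mm), 0.5 kg; 62.5 mm above its underside, z towards its top. In its pocket its top stands 129 mm above the ledge. To be left in the rack.
- short2_mid (a point): Half-way-up point of a SHORT look-alike stud, 125 mm long, otherwise as the long ones (shaft 24 mm, foot 60 x 14 mm), 0.5 kg; 62.5 mm above its underside, z towards its top. In its pocket its top stands 129 mm above the ledge. To be left in the rack.
- socket: Bystander: heavy black impact socket standing on the ledge, 64 mm diameter, 80 mm high; origin at its underside.
- cap: Bystander: amber polymer bolt cap on the ledge, 68 mm diameter, 48 mm high; origin at its underside.
- coupling: Bystander: cast aluminium pump coupling on the ledge, 90 mm diameter, 60 mm high; origin at its underside.
There are look-alikes about, which are no part of the job. Leave any purple look-alike of the part that bears long3_mid alone. Leave any turquoise look-alike of the part that bears short2_mid alone.

How it is judged:
By the outcome, as a careful person would: the job done as asked, in the order asked, and still so for the second after the job is handed in, with the robot touching nothing.
Of long1, long2, long3, long4 only 3 to 4 are there at a start; the rules pass over those that are not, and their reading is None.
At some moment in a run one of plate may be knocked a few centimetres aside while the robot is not near it.
It also fails if it takes over 208 s, if anything falls off the work surface, if the arm or the gripper's body presses on something with over 40 N, if the wrist force passes 120 N, or if a joint passes its speed limit or range.

## Robot

A 6-joint arm with a two-finger parallel gripper is mounted at the origin on the work surface. World frame = base frame: x ahead of the robot, y to its left, z up, the work surface at z = 0. Lengths are in mm, angles in degrees, forces in N, time in s.
With the tool pointing down it reaches from about 300 to 850 mm from the base axis. Payload 4.2 kg.
Tool frame: the origin (TCP) lies at the very end of the fingers, on their centre line; the grasp point (between the pads) lies 19 mm behind it (env.grip_depth is the distance from the TCP to the grasp point, in mm); y points along the fingers, z is the direction in which the jaws open and shut, and the axes are right-handed (so a half turn about y gives the same grasp; the last joint's range is limited). The gripper opens to 91 mm and grips with 3 to 60 N. Pads are 32 mm wide; open, the fingers measure 118 mm over their backs; the gripper's body (76 mm by 178 mm) begins 60 mm behind the grasp point.
Start: joints at [74.37, 18.312, 89.639, -0, 72.044, -1.146], TCP at [143.818, 556.74, 213.976] pointing down, gripper open.
Joint ranges: [-177.97, 177.97], [-48.28, 115.42], [12.27, 149.76], [-77.06, 257.06], [2.81, 150.46], [-146.56, 146.56]. Speed limits (degrees/s): [147.25, 147.25, 180, 180, 180, 180].

## Interface

Orientations are given as [roll, pitch, yaw] about the fixed x, y, z axes, in that order (R = Rz(yaw) Ry(pitch) Rx(roll)).
In Python, from workcell import state, imaging, job, env gives the robot as it stands.
- The arm moves only by the shell command python3 -m pendant 'ROWS' [FORCE]. ROWS is JSON, a list of rows, each an object with "delta_pos": the shift along the tool's x, y, z in cm, a list of three; "twist": the turn, a rotation vector about the tool's x, y, z in degrees, a list of three; "grip": the opening in per cent of the stroke, from 0 (shut) to 100 (fully open). In form: [{"delta_pos": [tx, ty, tz], "twist": [wx, wy, wz], "grip": grip}, ...]. A call has exactly 5 rows; each row is the pose to reach, as a shift and turn from the pose commanded when the call began, along the tool's axes at that moment; what a row does not reach only later rows make up. A row lasts 1/10 s, in which the tool goes at most 50 mm and 8.59 degrees, less where a joint would pass 70% of its speed; a pose out of reach is approached as far as the arm can. A call with a gripper value outside its range is refused whole. The fingers move at their own pace and stop on an object; FORCE is the grip in N (left out, the last holds). Time passes only in rows, so rows that repeat a pose let the fingers close, or fill a call up. It gives the time, the measured TCP pose, the force and the opening at its end, in the units of the state.
- state(): the state, without advancing time (a new reading comes with each control period).
- imaging.grab_frame(name): name is "side" or "top"; returns (picture, depth): 384x512x3 uint8, red, green, blue; 384x512 float32, mm along the optical axis (not along the pixel's ray), 0 where there is no reading.
- imaging.camera_info(name): a dict with "fx", "fy", "cx", "cy" (pixels), "R" (3x3) and "t" (3): a world point X has camera coordinates R X + t. Camera axes: x right, y down, z forward; pixel columns grow to the right and rows downward; lengths in mm; the calibration is good to about 2 mm. A picture is of the moment at which its call begins. camera_info takes no time and is no camera call.
- job.job_done(): hands the job in, once; it reports no verdict.
The state is a dict: "time_s": time; "qpos": joint angles; "qvel": joint speeds; "effort": joint torques, N m; "ee_pos": TCP position; "ee_rot": TCP orientation; "force": force on the tool from outside, world axes, zero at the start; "torque": the same for the moment, N m; "gripper_width": finger opening in mm.
Only numpy, scipy, OpenCV 4.12 (cv2) and the standard library are available. Lean on these libraries where they do the work, as an engineer would, in place of code of your own. Each camera call takes 0.05 s, during which the arm holds its last target.

## Working session

There is one attempt and no reset: what is moved stays moved. The work goes in short steps, Python scripts to look and compute and a shell command to move; the robot and the scene stay as the last step left them, time stands still between calls to the robot, and variables do not carry over. Pictures are saved under pics/ and viewed, and the job is handed in when it is done.

```bash
ls; mkdir -p pics; python3 - <<'E'
from workcell import state, imaging, job, env
import cv2,numpy as np
print(state())
for n in("side","top"):
    p,d=imaging.grab_frame(n); cv2.imwrite(f"pics/{n}0.png",p[:,:,::-1]); np.savez(f"pics/{n}0.npz",p=p,d=d)
    print(n,imaging.camera_info(n))
print(env.grip_depth,[a for a in dir(env) if a[0]!='_'])
E
```

```text
pics
{'time_s': 0.0, 'qpos': array([ 7.43713463e+01,  1.83491581e+01,  8.97051116e+01, -1.88530089e-03,
        7.20432627e+01, -1.14541674e+00]), 'qvel': array([ 0.0902184 , -0.10652481, -0.04970649,  0.02832895,  0.11000642,
        0.04392384]), 'effort': array([ 3.72661947e-03, -4.12470961e+01, -2.31975496e+01,  7.30936881e-02,
        4.56154312e-02, -1.23239406e-04]), 'ee_pos': array([143.6767407 , 556.24868475, 213.15393777]), 'ee_rot': array([-9.00975488e+01,  1.57551930e-04, -1.44826544e+01]), 'force': array([-0.43261128,  0.03765027,  0.77304588]), 'torque': array([-0.03693569,  0.01861101, -0.01164815]), 'gripper_width': 90.89876641633064}
side {'fx': 357.07612248812455, 'fy': 357.07612248812455, 'cx': 256.3658734370766, 'cy': 188.65247184021496, 'R': array([[ 0.8901469 , -0.45555608, -0.01035181],
       [-0.35819406, -0.68549994, -0.63386659],
       [ 0.28166562,  0.56794233, -0.77337312]]), 't': array([-439.51848798,  292.75109742,  936.59135605])}
top {'fx': 390.6385949846694, 'fy': 390.6385949846694, 'cx': 253.10325279567772, 'cy': 194.17551477534641, 'R': array([[-0.00676483, -0.9997788 , -0.01991454],
       [-0.99869425,  0.00776325, -0.05049283],
       [ 0.05063626,  0.01954696, -0.99852586]]), 't': array([  82.71268899,  541.40828306, 1145.66045733])}
18.8 ['Unreachable', 'grip_depth']
```

View pics/side0.png

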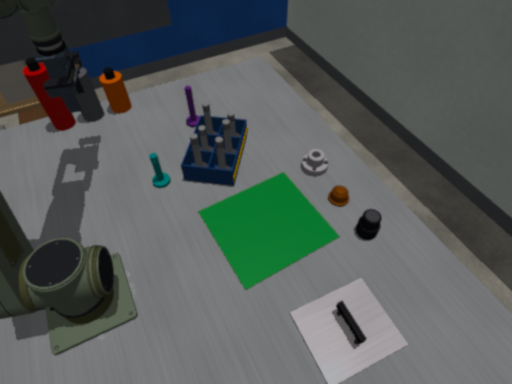

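View pics/top0.png

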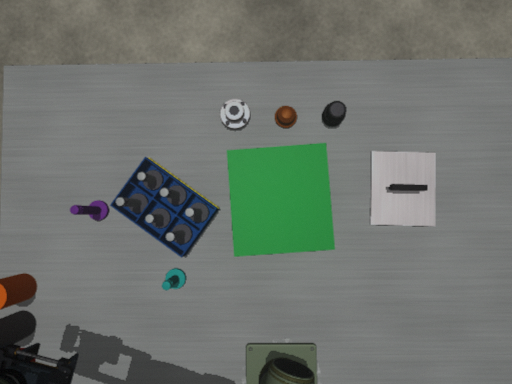

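The side view shows the mat around (268,228), the plate at (348,330), the rack at (216,150) with 6 studs, and the purple and turquoise decoys outside the rack. In the top view the mat is at (281,200), the plate at (403,188) with its handle bar running along image columns (world y), and the rack at (165,207). Next I'll measure these.

```bash
cat > h.py <<'E'
import numpy as np,cv2
from scipy.spatial.transform import Rotation as Ro
from workcell import state, imaging, job, env
def grab(n,tag=None):
    p,d=imaging.grab_frame(n)
    if tag: cv2.imwrite(f"pics/{tag}.png",cv2.cvtColor(p,cv2.COLOR_RGB2BGR))
    return p,d
def ray(n,uv,z):
    c=imaging.camera_info(n);R,t=np.array(c['R']),np.array(c['t'])
    uv=np.atleast_2d(uv).astype(float)
    k=np.c_[(uv[:,0]-c['cx'])/c['fx'],(uv[:,1]-c['cy'])/c['fy'],np.ones(len(uv))]
    D=k@R; C=-R.T@t
    s=(z-C[2])/D[:,2]
    return C+D*s[:,None]
def cloud(n,d):
    c=imaging.camera_info(n);R,t=np.array(c['R']),np.array(c['t'])
    v,u=np.mgrid[:384,:512]
    P=np.stack([(u-c['cx'])/c['fx']*d,(v-c['cy'])/c['fy']*d,d],-1)
    return (P-t)@R
def proj(n,X):
    c=imaging.camera_info(n);q=np.atleast_2d(X)@np.array(c['R']).T+np.array(c['t'])
    return np.c_[q[:,0]/q[:,2]*c['fx']+c['cx'],q[:,1]/q[:,2]*c['fy']+c['cy']]
def big(m):
    cs,_=cv2.findContours(m.astype(np.uint8),cv2.RETR_EXTERNAL,cv2.CHAIN_APPROX_NONE)
    return max(cs,key=cv2.contourArea)
def fitrect(n,m,z):
    c=big(m)[:,0,:]; P=ray(n,c,z)[:,:2].astype(np.float32)
    return cv2.minAreaRect(P)
def tool():
    s=state(); return s['ee_pos'],Ro.from_euler('xyz',s['ee_rot'],degrees=True)
E
python3 - <<'E'
from h import *
for n in("top","side"):
    f=np.load(f"pics/{n}0.npz");p,d=f['p'].astype(int),f['d']
    hsv=cv2.cvtColor(f['p'],cv2.COLOR_RGB2HSV)
    H,S,V=[hsv[...,i].astype(int) for i in range(3)]
    W=cloud(n,d); ok=d>0
    print(n,'mat',fitrect(n,(H>45)&(H<75)&(S>150),3))
    if n=="top":
        print('ledge z med',np.median(W[...,2][250:300,350:450]), 'plate z',np.median(W[160:175,380:430,2]))
    m=(S<30)&(V>185)
    m=cv2.morphologyEx(m.astype(np.uint8),cv2.MORPH_OPEN,np.ones((3,3)))
    m=cv2.morphologyEx(m,cv2.MORPH_CLOSE,np.ones((15,15)))
    X=ray(n,np.stack(np.meshgrid(np.arange(512),np.arange(384)),-1).reshape(-1,2),7).reshape(384,512,3)
    m=m&(X[...,1]<-120)&(X[...,1]>-600)&(X[...,0]>150)&(X[...,0]<800)
    print('plate',fitrect(n,m,7),cv2.boundingRect(big(m)))
    b=(V<45)&(W[...,1]<-200)&(W[...,1]>-500)&(W[...,0]>400)&(W[...,0]<650)&(W[...,2]>40)
    print('handle',b.sum(),fitrect(n,b,60) if b.sum()>5 else None)
    # rack & studs
    bl=(H>100)&(H<130)&(S>120)&(W[...,0]>300)&(W[...,0]<750)&(W[...,1]>80)&(W[...,1]<480)
    print('rack',fitrect(n,bl,74),bl.sum())
    t=(W[...,2]>105)&(W[...,0]>300)&(W[...,0]<750)&(W[...,1]>80)&(W[...,1]<560)&(W[...,2]<190)
    k,l,st,ce=cv2.connectedComponentsWithStats(t.astype(np.uint8))
    for i in range(1,k):
        if st[i,4]<4: continue
        Q=W[l==i]; zt=np.percentile(Q[:,2],95)
        top=Q[Q[:,2]>zt-6]
        print(ce[i].round(),st[i,4],'ztop',zt.round(1),top.mean(0).round(1))
E
```

```text
top mat ((527.4171142578125, -0.850799560546875), (316.6033935546875, 296.07867431640625), 3.6977341175079346)
ledge z med -0.40784524864077654 plate z 6.665570878871057Traceback (most recent call last):
  File "<stdin>", line 15, in <module>
  File "h.py", line 27, in fitrect
    c=big(m)[:,0,:]; P=ray(n,c,z)[:,:2].astype(np.float32)
      ~~~^^^
  File "h.py", line 25, in big
    return max(cs,key=cv2.contourArea)
ValueError: max() iterable argument is empty
```

```bash
cat > m0.py <<'E'
from h import *
for n in("top","side"):
    f=np.load(f"pics/{n}0.npz");p,d=f['p'].astype(int),f['d']
    hsv=cv2.cvtColor(f['p'],cv2.COLOR_RGB2HSV)
    H,S,V=[hsv[...,i].astype(int) for i in range(3)]
    W=cloud(n,d)
    print(n,'mat',fitrect(n,(H>45)&(H<75)&(S>150),3))
    X=ray(n,np.stack(np.meshgrid(np.arange(512),np.arange(384)),-1).reshape(-1,2),7).reshape(384,512,3)
    reg=(X[...,1]<-180)&(X[...,1]>-500)&(X[...,0]>380)&(X[...,0]<720)
    print('V pct',np.percentile(V[reg],[5,25,50,75,95]))
    th,_=cv2.threshold(V[reg].astype(np.uint8).reshape(-1,1),0,255,cv2.THRESH_OTSU)
    for th in (th,np.percentile(V[reg],[30,95]).mean()):
        m=(V>th)&reg
        m=cv2.morphologyEx(m.astype(np.uint8),cv2.MORPH_OPEN,np.ones((3,3)))
        m=cv2.morphologyEx(m,cv2.MORPH_CLOSE,np.ones((9,9)))
        print('plate',th,fitrect(n,m,7),cv2.boundingRect(big(m)))
    b=(V<60)&reg
    if b.sum(): print('handle',b.sum(),fitrect(n,b,60))
    b=(W[...,2]>30)&reg
    if b.sum(): print('handle z',fitrect(n,b,60),np.percentile(W[b],90,axis=0),W[b].mean(0))
    bl=(H>100)&(H<130)&(S>120)&(W[...,0]>300)&(W[...,0]<750)&(W[...,1]>80)&(W[...,1]<480)
    print('rack',fitrect(n,bl,74),bl.sum())
    t=(W[...,2]>105)&(W[...,0]>300)&(W[...,0]<750)&(W[...,1]>80)&(W[...,1]<560)&(W[...,2]<190)
    k,l,st,ce=cv2.connectedComponentsWithStats(t.astype(np.uint8))
    for i in range(1,k):
        if st[i,4]<4: continue
        Q=W[l==i]; zt=np.percentile(Q[:,2],95)
        top=Q[Q[:,2]>zt-6]
        print(ce[i].round(),st[i,4],'ztop',zt.round(1),top.mean(0).round(1))
E
python3 m0.py
```

```text
top mat ((527.4171142578125, -0.850799560546875), (316.6033935546875, 296.07867431640625), 3.6977341175079346)
V pct [119. 123. 126. 169. 178.]
plate 146.0 ((557.0017700195312, -366.37139892578125), (188.0010223388672, 218.7610321044922), 88.04490661621094) (371, 151, 65, 75)
plate 151.0 ((556.8995361328125, -366.5262451171875), (187.17347717285156, 218.39759826660156), 87.84510040283203) (371, 151, 65, 75)
handle 205 ((555.7424926757812, -359.76580810546875), (104.04957580566406, 16.356548309326172), 87.7715835571289)
handle z ((556.619384765625, -362.59759521484375), (104.24070739746094, 17.049848556518555), 89.5247802734375) [ 562.30670527   56.09712688 1172.95600838] [ 540.75324598 -276.232872    289.44976705]
rack ((505.689208984375, 331.1923828125), (254.60638427734375, 168.55905151367188), 54.05588912963867) 2364
[143. 176.] 85 ztop 131.1 [587.7 377.  128.9]
[166. 193.] 112 ztop 166.4 [541.7 307.  164.4]
[124. 202.] 134 ztop 166.0 [517.8 421.7 164. ]
[ 79. 210.] 148 ztop 162.8 [498.  542.8 160.4]
[191. 212.] 96 ztop 166.4 [488.6 240.8 164. ]
[151. 218.] 84 ztop 132.6 [473.3 35
[... 556 characters left out ...]
5371094), (98.46977996826172, 28.629047393798828), 86.59651184082031)
handle z ((551.74267578125, -369.118408203125), (101.46745300292969, 23.937091827392578), 88.07186889648438) [ 561.12912568 -330.48438612  905.34991133] [ 514.74505001 -389.65567302  158.52581639]
rack ((490.73046875, 303.7116394042969), (305.86639404296875, 174.25563049316406), 55.73897171020508) 1855
[189.  93.] 104 ztop 160.5 [498.3 540.5 159.1]
[206. 110.] 120 ztop 163.9 [518.3 419.5 162.6]
[228. 123.] 193 ztop 164.0 [541.4 304.7 163.1]
[202. 130.] 67 ztop 130.7 [475.  353.2 128.5]
[195. 142.] 137 ztop 164.5 [426.7 288.5 163.1]
[219. 145.] 135 ztop 164.3 [489.3 238.  162.8]
[156. 157.] 18 ztop 125.4 [302.9 308.3 124.4]
```

```bash
cat > go.py <<'E'
import sys
from h import *
# go.py x y z yaw [world ry tilt]  [maxmm] : print delta in tool axes from measured pose; first stage
a=[float(v) for v in sys.argv[1:]]
p,R=tool()
T=np.array(a[:3]); tilt=a[4] if len(a)>4 else 0
# tilt about the plate y axis (tool -x)
Rt=Ro.from_euler('xyz',[-90,0,a[3]],degrees=True)*Ro.from_rotvec([tilt,0,0],degrees=True)
d=R.inv().apply(T-p)/10; w=(R.inv()*Rt).as_rotvec(degrees=True)
s=state()
print('t',round(s['time_s'],2),'F',s['force'].round(1),'grip',round(s['gripper_width'],1),'pos',p.round(1),'rot',s['ee_rot'].round(2))
print('delta cm',d.round(2),'norm',np.linalg.norm(d).round(1),'twist',w.round(1))
E
python3 go.py 555.5 -367 150 -92
```

```text
t 0.1 F [ 0.  -0.1 -0.4] grip 91.0 pos [143.7 556.3 213.2] rot [-90.09   0.   -14.48]
delta cm [ 62.96   6.44 -79.09] norm 101.3 twist [ 0.1 77.5  0.1]
```

```bash
python3 -m pendant '[{"delta_pos":[2.8,0,-3.5],"twist":[0,4,0],"grip":100},{"delta_pos":[5.6,0,-7],"twist":[0,8,0],"grip":100},{"delta_pos":[8.8,0,-11],"twist":[0,12,0],"grip":100},{"delta_pos":[11.8,0,-14.8],"twist":[0,16,0],"grip":100},{"delta_pos":[14.8,0,-18.6],"twist":[0,20,0],"grip":100}]' 60
python3 go.py 555.5 -367 180 -92
```

```text
time_s: 0.6
ee_pos: [240.8, 337.6, 213.6]
ee_rot: [-90.0, -0.0, -34.6]
force: [1.3, -0.1, -0.3]
gripper_width: 91.4
t 0.6 F [ 1.3 -0.1 -0.3] grip 91.4 pos [240.8 337.6 213.6] rot [-9.003e+01 -1.000e-02 -3.460e+01]
delta cm [ 65.92   3.4  -40.12] norm 77.2 twist [ 0.  57.4  0. ]
```

```bash
python3 -m pendant '[{"delta_pos":[4,0,-2.4],"twist":[0,4,0],"grip":100},{"delta_pos":[8,0,-4.9],"twist":[0,8,0],"grip":100},{"delta_pos":[12,0,-7.3],"twist":[0,12,0],"grip":100},{"delta_pos":[16,0,-9.7],"twist":[0,16,0],"grip":100},{"delta_pos":[20,0,-12.2],"twist":[0,20,0],"grip":100}]' 60
python3 go.py 555.5 -367 180 -92
```

```text
time_s: 1.1
ee_pos: [336.6, 124.1, 213.9]
ee_rot: [-90.0, -0.0, -54.6]
force: [1.5, 1.0, 0.3]
gripper_width: 91.2
t 1.1 F [1.5 1.  0.3] grip 91.2 pos [336.6 124.1 213.9] rot [-89.97  -0.   -54.63]
delta cm [ 52.71   3.39 -10.58] norm 53.9 twist [-0.  37.4 -0. ]
```

```bash
python3 -m pendant '[{"delta_pos":[4.4,0,-0.9],"twist":[0,4,0],"grip":100},{"delta_pos":[8.8,0,-1.8],"twist":[0,8,0],"grip":100},{"delta_pos":[13.2,0,-2.7],"twist":[0,12,0],"grip":100},{"delta_pos":[17.6,0,-3.6],"twist":[0,16,0],"grip":100},{"delta_pos":[22,0,-4.4],"twist":[0,20,0],"grip":100}]' 60
python3 go.py 555.5 -367 150 -92
```

```text
time_s: 1.6
ee_pos: [428.5, -80.7, 213.8]
ee_rot: [-90.0, 0.0, -74.7]
force: [0.4, 0.5, -0.2]
gripper_width: 91.3
t 1.6 F [ 0.4  0.5 -0.2] grip 91.3 pos [428.5 -80.7 213.8] rot [-9.000e+01  2.000e-02 -7.469e+01]
delta cm [30.97  6.36  4.7 ] norm 32.0 twist [ 0.  17.3 -0. ]
```

```bash
python3 -m pendant '[{"delta_pos":[4.4,0,0.7],"twist":[0,3,0],"grip":100},{"delta_pos":[8.8,0.3,1.4],"twist":[0,7,0],"grip":100},{"delta_pos":[13.2,0.6,2.1],"twist":[0,11,0],"grip":100},{"delta_pos":[17.6,1,2.8],"twist":[0,15,0],"grip":100},{"delta_pos":[22,1.5,3.4],"twist":[0,17.3,0],"grip":100}]' 60
python3 go.py 555.5 -367 150 -92
python3 - <<'E'
from h import *
for n in("top","side"):
    p,d=grab(n,n+"1"); np.savez(f"pics/{n}1.npz",p=p,d=d)
E
sed 's/0.npz/1.npz/' m0.py >m1.py; python3 m1.py | grep -E "mat|plate|handle|top|side"|grep -v ztop
```

```text
time_s: 2.1
ee_pos: [520.4, -283.4, 198.4]
ee_rot: [-90.0, 0.0, -91.9]
force: [0.6, 0.4, 0.4]
gripper_width: 91.2
t 2.1 F [0.6 0.4 0.4] grip 91.2 pos [ 520.4 -283.4  198.4] rot [-9.002e+01  3.000e-02 -9.193e+01]
delta cm [8.24 4.83 3.79] norm 10.3 twist [ 0.   0.1 -0. ]
top mat ((527.295654296875, -0.8414306640625), (316.5800476074219, 295.78369140625), 3.767249822616577)
plate 94.0 ((549.390625, -339.1907958984375), (318.4614562988281, 339.9109802246094), 89.37709045410156) (340, 134, 108, 115)
plate 126.5 ((549.399169921875, -339.1907958984375), (318.4612731933594, 339.8940124511719), 89.37701416015625) (340, 134, 108, 115)
handle 3696 ((518.121337890625, -391.948974609375), (266.2392272949219, 167.63243103027344), 0.8738309741020203)
handle z ((518.36376953125, -393.00164794921875), (266.97015380859375, 164.5593719482422), 0.4983097314834595) [ 585.29865531 -180.05072104  604.58344886] [ 512.1324444  -227.65939761  465.85316981]
side mat ((526.05322265625, -3.8626708984375), (315.082275390625, 296.0342102050781), 3.6016287803649902)
plate 136.0 ((550.108154296875, -343.5379943847656), (324.388916015625, 343.698486328125), 89.12016296386719) (254, 258, 182, 126)
plate 192.5 ((554.3583374023438, -370.5672302246094), (195.7007598876953, 221.50558471679688), 88.08454895019531) (306, 279, 101, 105)
handle 1240 ((603.6734008789062, -231.54689025878906), (174.8281707763672, 61.20920181274414), 0.24275699257850647)
handle z ((602.5090942382812, -233.28759765625), (177.1715545654297, 64.68069458007812), 0.24275700747966766) [ 563.02590038 -305.46955317  328.08510185] [ 502.37342727 -336.15548798  255.27618546]
```

View pics/side1.png

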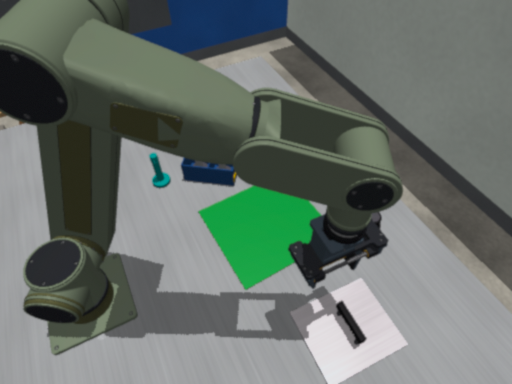

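The side view shows the gripper at (345,240) and the plate at (348,330), which hasn't moved. Continuing to the handle.

```bash
python3 -m pendant '[{"delta_pos":[3,1.5,1.3],"twist":[0,0,0],"grip":100},{"delta_pos":[6,3,2.5],"twist":[0,0,0],"grip":100},{"delta_pos":[8.2,5,3.8],"twist":[0,0,0],"grip":100},{"delta_pos":[8.2,7,3.8],"twist":[0,0,0],"grip":100},{"delta_pos":[8.2,9,3.8],"twist":[0,0,0],"grip":100}]' 60
python3 go.py 555.5 -366.5 30 -92
```

```text
time_s: 2.7
ee_pos: [555.1, -364.7, 107.5]
ee_rot: [-90.1, 0.1, -91.8]
force: [-0.7, -1.0, -0.1]
gripper_width: 91.2
t 2.7 F [-0.7 -1.  -0.1] grip 91.2 pos [ 555.1 -364.7  107.5] rot [-9.006e+01  6.000e-02 -9.180e+01]
delta cm [0.19 7.75 0.05] norm 7.7 twist [ 0.1  0.2 -0.1]
```

```bash
python3 - <<'E'
from h import *
for n in("top","side"):
    p,d=grab(n,n+"2")
E
```

```text
(no output)
```

View pics/side2.png

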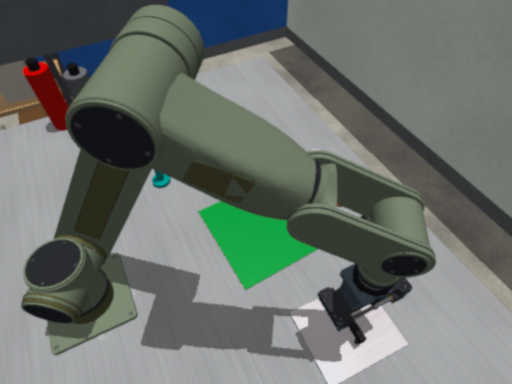

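The gripper is above the bar, which is at about (355,325). Descending.

```bash
python3 -m pendant '[{"delta_pos":[0.2,2,0],"twist":[0,0.2,0],"grip":100},{"delta_pos":[0.2,4,0],"twist":[0,0.2,0],"grip":100},{"delta_pos":[0.2,6,0],"twist":[0,0.2,0],"grip":100},{"delta_pos":[0.2,7.2,0],"twist":[0,0.2,0],"grip":100},{"delta_pos":[0.2,7.7,0],"twist":[0,0.2,0],"grip":100}]' 60
python3 -m pendant '[{"delta_pos":[0,0,0],"twist":[0,0,0],"grip":0},{"delta_pos":[0,0,0],"twist":[0,0,0],"grip":0},{"delta_pos":[0,0,0],"twist":[0,0,0],"grip":0},{"delta_pos":[0,0,0],"twist":[0,0,0],"grip":0},{"delta_pos":[0,0,0],"twist":[0,0,0],"grip":0}]' 60
python3 -m pendant '[{"delta_pos":[0,0,0],"twist":[0,0,0],"grip":0},{"delta_pos":[0,0,0],"twist":[0,0,0],"grip":0},{"delta_pos":[0,0,0],"twist":[0,0,0],"grip":0},{"delta_pos":[0,0,0],"twist":[0,0,0],"grip":0},{"delta_pos":[0,0,0],"twist":[0,0,0],"grip":0}]' 60
python3 go.py 555.5 -366.5 30 -92
```

```text
time_s: 3.3
ee_pos: [555.1, -366.2, 31.5]
ee_rot: [-90.1, 0.0, -92.0]
force: [-0.5, -0.4, 0.5]
gripper_width: 91.1
time_s: 3.8
ee_pos: [555.5, -367.0, 32.4]
ee_rot: [-90.0, -0.0, -92.0]
force: [0.2, 0.3, -0.3]
gripper_width: 53.9
time_s: 4.3
ee_pos: [555.4, -366.8, 31.8]
ee_rot: [-90.0, 0.0, -92.0]
force: [0.1, 0.1, -2.2]
gripper_width: 15.7
t 4.3 F [ 0.1  0.1 -2.2] grip 15.7 pos [ 555.4 -366.8   31.8] rot [-8.999e+01  1.000e-02 -9.199e+01]
delta cm [-0.03  0.18  0.01] norm 0.2 twist [-0.  0. -0.]
```

Gripped: the opening reads 15.7 mm on a 16 mm bar. Lifting.

```bash
python3 -m pendant '[{"delta_pos":[0,-0.3,0],"twist":[0,0,0],"grip":0},{"delta_pos":[0,-1,0],"twist":[0,0,0],"grip":0},{"delta_pos":[0,-2,0],"twist":[0,0,0],"grip":0},{"delta_pos":[0,-3.5,0],"twist":[0,0,0],"grip":0},{"delta_pos":[0,-5,0],"twist":[0,0,0],"grip":0}]' 60
python3 -m pendant '[{"delta_pos":[0,-1.5,0],"twist":[0,0,0],"grip":0},{"delta_pos":[0,-3,0],"twist":[0,0,0],"grip":0},{"delta_pos":[0,-4,0],"twist":[0,0,0],"grip":0},{"delta_pos":[0,-4.5,0],"twist":[0,0,0],"grip":0},{"delta_pos":[0,-4.5,0],"twist":[0,0,0],"grip":0}]' 60
python3 go.py 527 -2.5 130 -86.3
python3 - <<'E'
from h import *
for n in("top","side"):
    p,d=grab(n,n+"3")
E
```

```text
time_s: 4.8
ee_pos: [555.0, -366.6, 82.3]
ee_rot: [-90.1, 0.0, -92.0]
force: [0.0, -0.4, -9.1]
gripper_width: 15.3
time_s: 5.3
ee_pos: [555.5, -367.0, 127.6]
ee_rot: [-89.9, -0.0, -92.0]
force: [-0.5, -0.3, -7.5]
gripper_width: 15.5
t 5.3 F [-0.5 -0.3 -7.5] grip 15.5 pos [ 555.5 -367.   127.6] rot [-8.994e+01 -3.000e-02 -9.199e+01]
delta cm [-36.33  -0.27  -4.11] norm 36.6 twist [-0.1 -5.7  0. ]
```

View pics/side3.png

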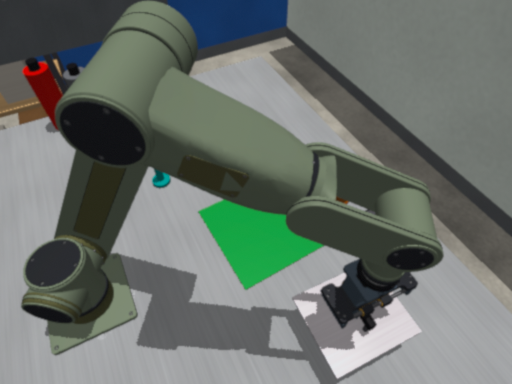

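The side view shows the plate lifted level, its shadow offset near (350,340). Transporting to the mat.

```bash
python3 -m pendant '[{"delta_pos":[-2,0,-0.2],"twist":[0,-0.5,0],"grip":0},{"delta_pos":[-5,0,-0.5],"twist":[0,-1,0],"grip":0},{"delta_pos":[-9,0,-1],"twist":[0,-1.5,0],"grip":0},{"delta_pos":[-13,0,-1.5],"twist":[0,-2,0],"grip":0},{"delta_pos":[-17,0,-1.9],"twist":[0,-3,0],"grip":0}]' 60
python3 -m pendant '[{"delta_pos":[-4,0,-0.4],"twist":[0,-0.5,0],"grip":0},{"delta_pos":[-8,0,-0.8],"twist":[0,-1,0],"grip":0},{"delta_pos":[-12,0,-1.2],"twist":[0,-1.5,0],"grip":0},{"delta_pos":[-16,0,-1.6],"twist":[0,-2,0],"grip":0},{"delta_pos":[-18,0,-1.8],"twist":[0,-2.7,0],"grip":0}]' 60
python3 go.py 527 -2.5 130 -86.3 15
```

```text
time_s: 5.9
ee_pos: [541.2, -194.7, 126.0]
ee_rot: [-90.1, 0.1, -89.0]
force: [1.1, 0.4, -7.7]
gripper_width: 15.5
time_s: 6.4
ee_pos: [519.6, -13.5, 126.3]
ee_rot: [-90.1, 0.1, -86.2]
force: [-0.2, 0.6, -8.9]
gripper_width: 15.9
t 6.4 F [-0.2  0.6 -8.9] grip 15.9 pos [519.6 -13.5 126.3] rot [-90.12   0.1  -86.15]
delta cm [-1.05 -0.37  0.82] norm 1.4 twist [15.1  0.1 -0.1]
```

```bash
python3 -m pendant '[{"delta_pos":[-0.5,-0.2,0.4],"twist":[3,0,0],"grip":0},{"delta_pos":[-1,-0.4,0.8],"twist":[6,0,0],"grip":0},{"delta_pos":[-1,-0.4,0.8],"twist":[10,0,0],"grip":0},{"delta_pos":[-1,-0.4,0.8],"twist":[13,0,0],"grip":0},{"delta_pos":[-1,-0.4,0.8],"twist":[15,0,0],"grip":0}]' 60
cat > pl.py <<'E'
import sys
from h import *
# plate pose from tool: plate axes: x=tool z, y=-tool x, z=-tool y
p,R=tool(); M=R.as_matrix()
px,py,pz=M[:,2],-M[:,0],-M[:,1]
h=32.
o=p-h*pz
print('t',round(state()['time_s'],2),'F',state()['force'].round(1),'tq',state()['torque'].round(2),'tcp',p.round(1),'rot',state()['ee_rot'].round(2))
for n,a,b in(('--',-110,-95),('-+',-110,95),('+-',110,-95),('++',110,95)): print(n,(o+a*px+b*py).round(1))
print('centre',o.round(1))
# lay about low (-x) edge: list tool targets for remaining tilt
tilt=np.degrees(np.arcsin(px[2])); e=o-110*px
if len(sys.argv)>1: e[2]+=float(sys.argv[1])
yaw=np.degrees(np.arctan2(py[1],py[0]))-90
for g in np.arange(0,-tilt-0.01,-1.0) if tilt>1 else []:
    Rw=Ro.from_rotvec(g*-py,degrees=True); T=e+Rw.apply(o+h*pz-(o-110*px))
    print('  turn',g,'delta cm',(R.inv().apply(T-p)/10).round(2))
print('tilt',tilt.round(2))
E
python3 pl.py; python3 - <<'E'
from h import *
for n in("top","side"):
    p,d=grab(n,n+"4")
E
```

```text
time_s: 6.9
ee_pos: [526.0, -5.9, 129.8]
ee_rot: [-75.2, 0.0, -86.3]
force: [0.3, 0.4, -7.9]
gripper_width: 15.6
t 6.9 F [ 0.3  0.4 -7.9] tq [-0.05  0.69 -0.  ] tcp [526.   -5.9 129.8] rot [-7.516e+01  3.000e-02 -8.626e+01]
-- [ 434.3 -107.1   70.7]
-+ [421.9  82.5  70.8]
+- [646.5 -93.2 127. ]
++ [634.1  96.3 127.1]
centre [534.2  -5.4  98.9]
  turn 0.0 delta cm [0. 0. 0.]
  turn -1.0 delta cm [-0.    0.19  0.05]
  turn -2.0 delta cm [-0.    0.39  0.1 ]
  turn -3.0 delta cm [0.   0.58 0.15]
  turn -4.0 delta cm [-0.    0.78  0.2 ]
  turn -5.0 delta cm [0.   0.97 0.24]
  turn -6.0 delta cm [-0.    1.17  0.27]
  turn -7.0 delta cm [-0.    1.36  0.31]
  turn -8.0 delta cm [-0.    1.56  0.34]
  turn -9.0 delta cm [-0.    1.76  0.37]
  turn -10.0 delta cm [0.   1.96 0.39]
  turn -11.0 delta cm [-0.    2.16  0.41]
  turn -12.0 delta cm [0.   2.36 0.42]
  turn -13.0 delta cm [0.   2.56 0.44]
  turn -14.0 delta cm [-0.    2.76  0.45]
tilt 14.84
```

View pics/side4.png

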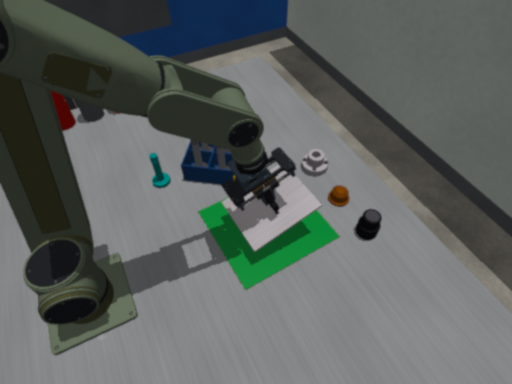

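The plate is slanted over the mat, near edge low. Descending.

```bash
python3 go.py 515.5 -3 69 -86.3 15; python3 go.py 515.5 -3 65.5 -86.3 15|tail -1;python3 go.py 515.5 -3 61 -86.3 15|tail -1
```

```text
t 7.0 F [-0.5  0.  -8.1] grip 15.7 pos [525.4  -6.  129.7] rot [-7.529e+01  4.000e-02 -8.628e+01]
delta cm [-0.36  5.62 -2.48] norm 6.2 twist [ 0.3  0.  -0. ]
delta cm [-0.36  5.96 -2.57] norm 6.5 twist [ 0.3  0.  -0. ]
delta cm [-0.36  6.39 -2.68] norm 6.9 twist [ 0.3  0.  -0. ]
```

```bash
python3 -m pendant '[{"delta_pos":[-0.1,1.1,-0.5],"twist":[0,0,0],"grip":0},{"delta_pos":[-0.2,2.3,-1],"twist":[0.1,0,0],"grip":0},{"delta_pos":[-0.3,3.6,-1.5],"twist":[0.2,0,0],"grip":0},{"delta_pos":[-0.36,4.7,-2.1],"twist":[0.3,0,0],"grip":0},{"delta_pos":[-0.36,5.6,-2.5],"twist":[0.3,0,0],"grip":0}]' 60
python3 -m pendant '[{"delta_pos":[0,0,0],"twist":[0,0,0],"grip":0},{"delta_pos":[0,0,0],"twist":[0,0,0],"grip":0},{"delta_pos":[0,0,0],"twist":[0,0,0],"grip":0},{"delta_pos":[0,0,0],"twist":[0,0,0],"grip":0},{"delta_pos":[0,0,0],"twist":[0,0,0],"grip":0}]' 60
python3 pl.py|grep -v turn
```

```text
time_s: 7.5
ee_pos: [517.7, -3.0, 69.1]
ee_rot: [-74.9, 0.0, -86.3]
force: [-0.3, 1.1, -8.2]
gripper_width: 15.4
time_s: 8.0
ee_pos: [518.9, -3.2, 70.9]
ee_rot: [-74.6, -0.0, -86.3]
force: [0.3, 0.2, -8.3]
gripper_width: 15.6
t 8.0 F [ 0.3  0.2 -8.3] tq [-0.17  0.67 -0.08] tcp [518.9  -3.2  70.9] rot [-74.64  -0.   -86.28]
-- [ 427.7 -104.3   10.9]
-+ [415.4  85.3  10.9]
+- [639.4 -90.5  69.2]
++ [627.1  99.1  69.2]
centre [527.4  -2.6  40.1]
tilt 15.36
```

```bash
python3 -m pendant '[{"delta_pos":[0,0.15,-0.04],"twist":[0,0,0],"grip":0},{"delta_pos":[0,0.3,-0.08],"twist":[0,0,0],"grip":0},{"delta_pos":[0,0.45,-0.12],"twist":[0,0,0],"grip":0},{"delta_pos":[0,0.6,-0.16],"twist":[0,0,0],"grip":0},{"delta_pos":[0,0.6,-0.16],"twist":[0,0,0],"grip":0}]' 60
python3 pl.py|grep -v turn
```

```text
time_s: 8.5
ee_pos: [518.3, -3.1, 63.8]
ee_rot: [-74.7, 0.0, -86.3]
force: [-0.3, -0.4, -8.3]
gripper_width: 15.3
t 8.5 F [-0.3 -0.4 -8.3] tq [-0.12  0.7  -0.01] tcp [518.3  -3.1  63.8] rot [-7.474e+01  1.000e-02 -8.628e+01]
-- [ 427.  -104.2    4. ]
-+ [414.6  85.4   4. ]
+- [638.8 -90.5  61.9]
++ [626.4  99.1  61.9]
centre [526.7  -2.6  32.9]
tilt 15.26
```

```bash
python3 -m pendant '[{"delta_pos":[0,0.05,-0.01],"twist":[0,0,0],"grip":0},{"delta_pos":[0,0.1,-0.03],"twist":[0,0,0],"grip":0},{"delta_pos":[0,0.15,-0.04],"twist":[0,0,0],"grip":0},{"delta_pos":[0,0.15,-0.04],"twist":[0,0,0],"grip":0},{"delta_pos":[0,0.15,-0.04],"twist":[0,0,0],"grip":0}]' 60
python3 pl.py|grep -v turn
```

```text
time_s: 9.0
ee_pos: [518.6, -3.1, 62.7]
ee_rot: [-74.7, 0.0, -86.3]
force: [0.2, -0.5, -8.5]
gripper_width: 15.7
t 9.0 F [ 0.2 -0.5 -8.5] tq [-0.15  0.71  0.04] tcp [518.6  -3.1  62.7] rot [-74.69   0.   -86.28]
-- [ 427.3 -104.3    2.7]
-+ [415.   85.3   2.8]
+- [639.1 -90.5  60.8]
++ [626.8  99.1  60.8]
centre [527.1  -2.6  31.8]
tilt 15.31
```

```bash
python3 -m pendant '[{"delta_pos":[0,0.05,-0.01],"twist":[0,0,0],"grip":0},{"delta_pos":[0,0.1,-0.03],"twist":[0,0,0],"grip":0},{"delta_pos":[0,0.15,-0.04],"twist":[0,0,0],"grip":0},{"delta_pos":[0,0.15,-0.04],"twist":[0,0,0],"grip":0},{"delta_pos":[0,0.15,-0.04],"twist":[0,0,0],"grip":0}]' 60
python3 pl.py|grep -v turn
```

```text
time_s: 9.5
ee_pos: [519.2, -3.1, 61.8]
ee_rot: [-74.6, -0.0, -86.3]
force: [-1.1, 0.9, 2.9]
gripper_width: 16.2
t 9.5 F [-1.1  0.9  2.9] tq [-0.05  1.33  0.01] tcp [519.2  -3.1  61.8] rot [-74.61  -0.   -86.29]
-- [ 428.  -104.3    1.7]
-+ [415.7  85.3   1.7]
+- [639.7 -90.5  60.1]
++ [627.4  99.1  60.1]
centre [527.7  -2.6  30.9]
tilt 15.39
```

Edge contact: the force jumped by about 11 N. Now lowering the far edge about the contact edge.

```bash
python3 -m pendant '[{"delta_pos":[0,0.12,0.03],"twist":[-0.6,0,0],"grip":0},{"delta_pos":[0,0.23,0.06],"twist":[-1.2,0,0],"grip":0},{"delta_pos":[0,0.35,0.09],"twist":[-1.8,0,0],"grip":0},{"delta_pos":[0,0.47,0.12],"twist":[-2.4,0,0],"grip":0},{"delta_pos":[0,0.58,0.15],"twist":[-3,0,0],"grip":0}]' 60
python3 pl.py
```

```text
time_s: 10.0
ee_pos: [522.4, -2.9, 56.2]
ee_rot: [-77.7, -0.0, -86.3]
force: [0.7, 1.1, 6.2]
gripper_width: 15.8
t 10.0 F [0.7 1.1 6.2] tq [-0.04  1.21 -0.03] tcp [522.4  -2.9  56.2] rot [-77.67  -0.   -86.28]
-- [ 428.1 -104.2    1.4]
-+ [415.8  85.4   1.4]
+- [642.6 -90.3  48.4]
++ [630.3  99.3  48.4]
centre [529.2  -2.5  24.9]
  turn 0.0 delta cm [-0. -0.  0.]
  turn -1.0 delta cm [0.   0.19 0.05]
  turn -2.0 delta cm [0.   0.39 0.1 ]
  turn -3.0 delta cm [-0.    0.58  0.15]
  turn -4.0 delta cm [-0.    0.78  0.2 ]
  turn -5.0 delta cm [0.   0.97 0.24]
  turn -6.0 delta cm [0.   1.17 0.27]
  turn -7.0 delta cm [0.   1.36 0.31]
  turn -8.0 delta cm [-0.    1.56  0.34]
  turn -9.0 delta cm [0.   1.76 0.37]
  turn -10.0 delta cm [-0.    1.96  0.39]
  turn -11.0 delta cm [0.   2.16 0.41]
  turn -12.0 delta cm [0.   2.36 0.42]
tilt 12.33
```

```bash
python3 -m pendant '[{"delta_pos":[0,0.1,0.03],"twist":[-0.6,0,0],"grip":0},{"delta_pos":[0,0.21,0.06],"twist":[-1.2,0,0],"grip":0},{"delta_pos":[0,0.33,0.09],"twist":[-1.8,0,0],"grip":0},{"delta_pos":[0,0.44,0.12],"twist":[-2.4,0,0],"grip":0},{"delta_pos":[0,0.56,0.15],"twist":[-3,0,0],"grip":0}]' 60
python3 -m pendant '[{"delta_pos":[0,0.11,0.03],"twist":[-0.6,0,0],"grip":0},{"delta_pos":[0,0.22,0.06],"twist":[-1.2,0,0],"grip":0},{"delta_pos":[0,0.34,0.09],"twist":[-1.8,0,0],"grip":0},{"delta_pos":[0,0.45,0.12],"twist":[-2.4,0,0],"grip":0},{"delta_pos":[0,0.57,0.15],"twist":[-3,0,0],"grip":0}]' 60
python3 pl.py
```

```text
time_s: 10.5
ee_pos: [524.9, -2.8, 50.9]
ee_rot: [-80.7, -0.0, -86.3]
force: [1.4, 1.2, 5.1]
gripper_width: 15.7
time_s: 11.0
ee_pos: [527.3, -2.6, 45.5]
ee_rot: [-83.7, 0.0, -86.3]
force: [2.8, -0.2, 5.3]
gripper_width: 15.4
t 11.0 F [ 2.8 -0.2  5.3] tq [ 0.03  0.66 -0.01] tcp [527.3  -2.6  45.5] rot [-83.67   0.   -86.29]
-- [ 427.8 -104.3    1.5]
-+ [415.6  85.3   1.5]
+- [646.  -90.1  25.8]
++ [633.8  99.5  25.8]
centre [530.8  -2.4  13.7]
  turn 0.0 delta cm [0. 0. 0.]
  turn -1.0 delta cm [-0.    0.19  0.05]
  turn -2.0 delta cm [0.   0.39 0.1 ]
  turn -3.0 delta cm [-0.    0.58  0.15]
  turn -4.0 delta cm [-0.    0.78  0.2 ]
  turn -5.0 delta cm [0.   0.97 0.24]
  turn -6.0 delta cm [0.   1.17 0.27]
tilt 6.33
```

```bash
python3 -m pendant '[{"delta_pos":[0,0.11,0.03],"twist":[-0.6,0,0],"grip":0},{"delta_pos":[0,0.22,0.06],"twist":[-1.2,0,0],"grip":0},{"delta_pos":[0,0.34,0.09],"twist":[-1.8,0,0],"grip":0},{"delta_pos":[0,0.45,0.12],"twist":[-2.4,0,0],"grip":0},{"delta_pos":[0,0.57,0.15],"twist":[-3,0,0],"grip":0}]' 60
python3 -m pendant '[{"delta_pos":[0,0.07,0.02],"twist":[-0.4,0,0],"grip":0},{"delta_pos":[0,0.15,0.04],"twist":[-0.8,0,0],"grip":0},{"delta_pos":[0,0.22,0.06],"twist":[-1.2,0,0],"grip":0},{"delta_pos":[0,0.3,0.08],"twist":[-1.6,0,0],"grip":0},{"delta_pos":[0,0.37,0.1],"twist":[-2,0,0],"grip":0}]' 60
python3 pl.py
```

```text
time_s: 11.5
ee_pos: [529.3, -2.5, 39.9]
ee_rot: [-86.7, 0.0, -86.3]
force: [5.0, 0.8, 4.8]
gripper_width: 15.8
time_s: 12.0
ee_pos: [530.5, -2.4, 36.3]
ee_rot: [-88.7, -0.0, -86.3]
force: [4.3, 1.3, 4.0]
gripper_width: 15.6
t 12.0 F [4.3 1.3 4. ] tq [0.05 0.25 0.01] tcp [530.5  -2.4  36.3] rot [-88.66  -0.   -86.28]
-- [ 427.7 -104.3    1.7]
-+ [415.3  85.3   1.7]
+- [647.1 -90.    6.8]
++ [634.8  99.6   6.8]
centre [531.2  -2.3   4.3]
  turn 0.0 delta cm [0. 0. 0.]
  turn -1.0 delta cm [0.   0.19 0.05]
tilt 1.34
```

```bash
python3 -m pendant '[{"delta_pos":[0,0.05,0.01],"twist":[-0.3,0,0],"grip":0},{"delta_pos":[0,0.1,0.02],"twist":[-0.6,0,0],"grip":0},{"delta_pos":[0,0.14,0.03],"twist":[-0.9,0,0],"grip":0},{"delta_pos":[0,0.18,0.04],"twist":[-1.1,0,0],"grip":0},{"delta_pos":[0,0.2,0.05],"twist":[-1.3,0,0],"grip":0}]' 60
python3 -m pendant '[{"delta_pos":[0,0,0],"twist":[0,0,0],"grip":0},{"delta_pos":[0,0,0],"twist":[0,0,0],"grip":0},{"delta_pos":[0,0,0],"twist":[0,0,0],"grip":0},{"delta_pos":[0,0,0],"twist":[0,0,0],"grip":0},{"delta_pos":[0,0,0],"twist":[0,0,0],"grip":0}]' 60
python3 pl.py; python3 - <<'E'
from h import *
for n in("top","side"):
    p,d=grab(n,n+"5")
E
```

```text
time_s: 12.5
ee_pos: [530.8, -2.4, 34.8]
ee_rot: [-90.0, 0.0, -86.3]
force: [0.7, -0.1, 10.8]
gripper_width: 15.7
time_s: 13.0
ee_pos: [530.8, -2.3, 34.8]
ee_rot: [-89.9, 0.0, -86.3]
force: [1.6, 1.5, 9.1]
gripper_width: 15.6
t 13.0 F [1.6 1.5 9.1] tq [ 0.1  -0.01  0.02] tcp [530.8  -2.3  34.8] rot [-89.93   0.   -86.29]
-- [ 427.2 -104.3    2.7]
-+ [414.9  85.3   2.7]
+- [646.8 -90.    3. ]
++ [634.5  99.6   3. ]
centre [530.8  -2.3   2.8]
tilt 0.07
```

View pics/side5.png

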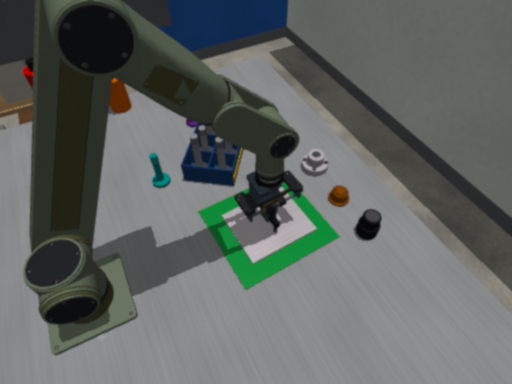

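The plate lies flat inside the green mat at about (270,228), with mat visible on every side. Releasing.

```bash
python3 -m pendant '[{"delta_pos":[0,-0.05,0],"twist":[0,0,0],"grip":30},{"delta_pos":[0,-0.05,0],"twist":[0,0,0],"grip":60},{"delta_pos":[0,-0.05,0],"twist":[0,0,0],"grip":60},{"delta_pos":[0,-0.05,0],"twist":[0,0,0],"grip":60},{"delta_pos":[0,-0.05,0],"twist":[0,0,0],"grip":60}]' 60
python3 -m pendant '[{"delta_pos":[0,-0.5,0],"twist":[0,0,0],"grip":66},{"delta_pos":[0,-2,0],"twist":[0,0,0],"grip":66},{"delta_pos":[0,-5,0],"twist":[0,0,0],"grip":66},{"delta_pos":[0,-9,0],"twist":[0,0,0],"grip":66},{"delta_pos":[0,-13,0],"twist":[0,0,0],"grip":66}]' 60
python3 -m pendant '[{"delta_pos":[0,-3,0],"twist":[0,0,0],"grip":66},{"delta_pos":[0,-6,0],"twist":[0,0,0],"grip":66},{"delta_pos":[0,-9,0],"twist":[0,0,0],"grip":66},{"delta_pos":[0,-10,0],"twist":[0,0,0],"grip":66},{"delta_pos":[0,-10,0],"twist":[0,0,0],"grip":66}]' 60
python3 go.py 489 239.5 255 -86.3
```

```text
time_s: 13.6
ee_pos: [530.0, -2.4, 34.3]
ee_rot: [-90.1, 0.0, -86.3]
force: [-0.2, 0.2, 0.4]
gripper_width: 52.6
time_s: 14.1
ee_pos: [530.0, -2.4, 166.1]
ee_rot: [-90.0, 0.0, -86.3]
force: [1.4, -0.4, -0.0]
gripper_width: 60.0
time_s: 14.6
ee_pos: [531.0, -2.4, 266.0]
ee_rot: [-89.8, -0.0, -86.3]
force: [0.0, -0.2, -0.4]
gripper_width: 60.4
t 14.6 F [ 0.  -0.2 -0.4] grip 60.4 pos [531.   -2.4 266. ] rot [-8.982e+01 -1.000e-02 -8.629e+01]
delta cm [-24.41   1.09  -2.63] norm 24.6 twist [-0.2  0.   0. ]
```

```bash
python3 -m pendant '[{"delta_pos":[-4.8,0.2,-0.5],"twist":[0,0,0],"grip":66},{"delta_pos":[-9.6,0.4,-1],"twist":[0,0,0],"grip":66},{"delta_pos":[-14.4,0.6,-1.5],"twist":[0,0,0],"grip":66},{"delta_pos":[-19.2,0.8,-2],"twist":[0,0,0],"grip":66},{"delta_pos":[-24.4,1,-2.6],"twist":[0,0,0],"grip":66}]' 60
python3 - <<'E'
from h import *
for n in("top","side"):
    p,d=grab(n,n+"6"); np.savez(f"pics/{n}6.npz",p=p,d=d)
E
cat > pm.py <<'E'
import sys
from h import *
# plate on the mat: bright low-saturation pixels surrounded by green
for n in("top","side"):
    f=np.load(f"pics/{n}{sys.argv[1]}.npz"); hsv=cv2.cvtColor(f['p'],cv2.COLOR_RGB2HSV)
    H,S,V=[hsv[...,i].astype(int) for i in range(3)]
    W=cloud(n,f['d'])
    g=(H>45)&(H<75)&(S>120)
    hull=cv2.convexHull(big(g)); hm=np.zeros(g.shape,np.uint8); cv2.fillConvexPoly(hm,hull,1)
    m=((hm>0)&~g).astype(np.uint8)
    m=cv2.morphologyEx(m,cv2.MORPH_OPEN,np.ones((5,5)))
    print(n,'mat',fitrect(n,hm,3)); print('  plate',fitrect(n,m,10))
    t=(W[...,2]>105)&(W[...,0]>300)&(W[...,0]<750)&(W[...,1]>-150)&(W[...,1]<480)&(W[...,2]<190)
    k,l,st,ce=cv2.connectedComponentsWithStats(t.astype(np.uint8))
    for i in range(1,k):
        if st[i,4]<8: continue
        Q=W[l==i]; zt=np.percentile(Q[:,2],95); top=Q[Q[:,2]>zt-6]
        print('  ',ce[i].round(),st[i,4],'ztop',zt.round(1),top.mean(0).round(1))
E
python3 pm.py 6; python3 go.py 489 239 111 -86.3
```

```text
time_s: 15.1
ee_pos: [487.7, 238.3, 252.4]
ee_rot: [-90.2, -0.1, -86.3]
force: [1.9, 0.3, 0.1]
gripper_width: 60.4
top mat ((527.3946533203125, -0.618896484375), (320.23577880859375, 300.53790283203125), 3.7887184619903564)
  plate ((532.7904052734375, -1.3572006225585938), (222.58026123046875, 192.57601928710938), 3.745863676071167)
   [142. 176.] 72 ztop 132.1 [587.5 377.3 129.3]
   [194. 212.] 54 ztop 166.3 [489.2 234.  164.5]
   [167. 282.] 26 ztop 126.4 [302.4 309.8 124.2]
side mat ((526.5142822265625, -3.7635040283203125), (320.272705078125, 300.39385986328125), 3.636777639389038)
  plate ((531.1533203125, -3.9642181396484375), (224.2538604736328, 195.5440216064453), 3.69010066986084)
   [208. 110.] 71 ztop 164.8 [520.9 417.6 162.9]
   [228. 124.] 190 ztop 164.2 [541.6 304.4 163.1]
   [202. 130.] 70 ztop 129.9 [474.5 352.6 128.1]
   [195. 142.] 136 ztop 164.7 [426.3 288.7 163.1]
   [219. 146.] 136 ztop 164.9 [489.2 238.1 163.3]
   [156. 156.] 17 ztop 126.2 [302.9 308.1 124.6]
t 15.2 F [ 0.3 -1.  -0. ] grip 60.2 pos [486.7 241.8 252. ] rot [-9.028e+01  5.000e-02 -8.591e+01]
delta cm [ 0.31 14.1   0.28] norm 14.1 twist [ 0.3  0.4 -0.1]
```

View pics/side6.png

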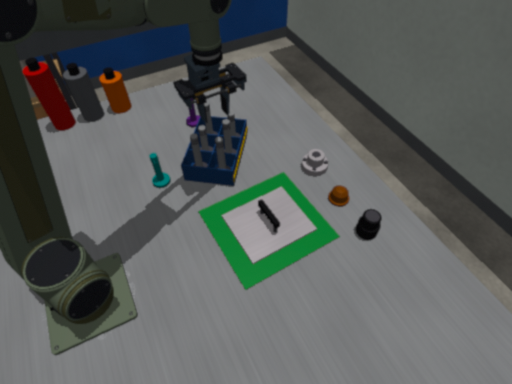

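View pics/top6.png

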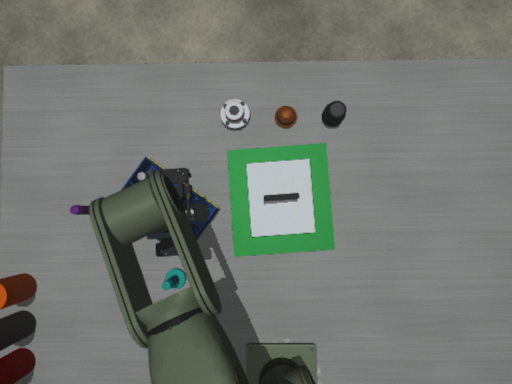

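The plate sits squarely inside the mat (top view about (281,198)), centre around (531.5,-2.6) and yaw 3.7°, matching the mat. The gripper is over stud C. Descending on it.

```bash
python3 -m pendant '[{"delta_pos":[0.3,1.5,0.3],"twist":[0.3,0.4,0],"grip":66},{"delta_pos":[0.3,3,0.3],"twist":[0.3,0.4,0],"grip":66},{"delta_pos":[0.3,4.5,0.3],"twist":[0.3,0.4,0],"grip":66},{"delta_pos":[0.3,5.5,0.3],"twist":[0.3,0.4,0],"grip":66},{"delta_pos":[0.3,6,0.3],"twist":[0.3,0.4,0],"grip":66}]' 60
python3 go.py 489 239 111 -86.3
```

```text
time_s: 15.7
ee_pos: [491.5, 233.3, 192.7]
ee_rot: [-89.9, -0.1, -86.7]
force: [-0.1, 0.1, 0.1]
gripper_width: 60.0
t 15.7 F [-0.1  0.1  0.1] grip 60.0 pos [491.5 233.3 192.7] rot [-8.990e+01 -8.000e-02 -8.672e+01]
delta cm [-0.6   8.17 -0.23] norm 8.2 twist [-0.1 -0.4  0.1]
```

```bash
python3 -m pendant '[{"delta_pos":[0,0,0],"twist":[0,0,0],"grip":66},{"delta_pos":[0,0,0],"twist":[0,0,0],"grip":66},{"delta_pos":[0,0,0],"twist":[0,0,0],"grip":66},{"delta_pos":[0,0,0],"twist":[0,0,0],"grip":66},{"delta_pos":[0,0,0],"twist":[0,0,0],"grip":66}]' 60
python3 go.py 489 239 111 -86.3
```

```text
time_s: 16.2
ee_pos: [492.5, 234.4, 195.2]
ee_rot: [-89.7, 0.0, -86.7]
force: [-0.6, 0.4, -0.6]
gripper_width: 60.1
t 16.2 F [-0.6  0.4 -0.6] grip 60.1 pos [492.5 234.4 195.2] rot [-8.965e+01  2.000e-02 -8.668e+01]
delta cm [-0.48  8.42 -0.37] norm 8.4 twist [-0.3 -0.4 -0. ]
```

```bash
python3 -m pendant '[{"delta_pos":[-0.5,1,-0.4],"twist":[-0.3,-0.4,0],"grip":66},{"delta_pos":[-0.5,3,-0.4],"twist":[-0.3,-0.4,0],"grip":66},{"delta_pos":[-0.5,5.5,-0.4],"twist":[-0.3,-0.4,0],"grip":66},{"delta_pos":[-0.5,7.5,-0.4],"twist":[-0.3,-0.4,0],"grip":66},{"delta_pos":[-0.5,8.4,-0.4],"twist":[-0.3,-0.4,0],"grip":66}]' 60
python3 -m pendant '[{"delta_pos":[0,0,0],"twist":[0,0,0],"grip":66},{"delta_pos":[0,0,0],"twist":[0,0,0],"grip":0},{"delta_pos":[0,0,0],"twist":[0,0,0],"grip":0},{"delta_pos":[0,0,0],"twist":[0,0,0],"grip":0},{"delta_pos":[0,0,0],"twist":[0,0,0],"grip":0}]' 60
python3 -m pendant '[{"delta_pos":[0,0,0],"twist":[0,0,0],"grip":0},{"delta_pos":[0,0,0],"twist":[0,0,0],"grip":0},{"delta_pos":[0,0,0],"twist":[0,0,0],"grip":0},{"delta_pos":[0,0,0],"twist":[0,0,0],"grip":0},{"delta_pos":[0,0,0],"twist":[0,0,0],"grip":0}]' 60
python3 go.py 489 239 300 -86.3
```

```text
time_s: 16.7
ee_pos: [486.8, 238.8, 108.3]
ee_rot: [-90.2, -0.1, -86.3]
force: [1.3, -0.1, -0.9]
gripper_width: 60.4
time_s: 17.2
ee_pos: [488.8, 239.2, 111.5]
ee_rot: [-89.9, 0.0, -86.3]
force: [0.2, 0.1, 0.3]
gripper_width: 30.9
time_s: 17.7
ee_pos: [488.7, 239.1, 111.2]
ee_rot: [-90.0, 0.0, -86.3]
force: [-1.2, 0.2, 4.8]
gripper_width: 23.0
t 17.7 F [-1.2  0.2  4.8] grip 23.0 pos [488.7 239.1 111.2] rot [-8.997e+01  1.000e-02 -8.629e+01]
delta cm [ 1.000e-02 -1.888e+01  5.000e-02] norm 18.9 twist [-0.  0. -0.]
```

```bash
python3 -m pendant '[{"delta_pos":[0,-1,0],"twist":[0,0,0],"grip":0},{"delta_pos":[0,-3,0],"twist":[0,0,0],"grip":0},{"delta_pos":[0,-6,0],"twist":[0,0,0],"grip":0},{"delta_pos":[0,-9,0],"twist":[0,0,0],"grip":0},{"delta_pos":[0,-12,0],"twist":[0,0,0],"grip":0}]' 60
python3 -m pendant '[{"delta_pos":[0,-3,0],"twist":[0,0,0],"grip":0},{"delta_pos":[0,-5,0],"twist":[0,0,0],"grip":0},{"delta_pos":[0,-6.5,0],"twist":[0,0,0],"grip":0},{"delta_pos":[0,-7,0],"twist":[0,0,0],"grip":0},{"delta_pos":[0,-7,0],"twist":[0,0,0],"grip":0}]' 60
python3 go.py 594 -47 300 -86.3
```

```text
time_s: 18.2
ee_pos: [487.4, 238.6, 230.6]
ee_rot: [-90.2, -0.1, -86.3]
force: [0.6, 0.1, -7.3]
gripper_width: 23.2
time_s: 18.7
ee_pos: [488.2, 238.9, 300.4]
ee_rot: [-90.0, -0.0, -86.3]
force: [1.0, -0.1, -6.2]
gripper_width: 23.2
t 18.7 F [ 1.  -0.1 -6.2] grip 23.2 pos [488.2 238.9 300.4] rot [-9.005e+01 -2.000e-02 -8.628e+01]
delta cm [29.22  0.04  8.7 ] norm 30.5 twist [0. 0. 0.]
```

```bash
python3 -m pendant '[{"delta_pos":[2,0,0.6],"twist":[0,0,0],"grip":0},{"delta_pos":[5,0,1.5],"twist":[0,0,0],"grip":0},{"delta_pos":[9,0,2.7],"twist":[0,0,0],"grip":0},{"delta_pos":[13,0,3.9],"twist":[0,0,0],"grip":0},{"delta_pos":[17,0,5.1],"twist":[0,0,0],"grip":0}]' 60
python3 -m pendant '[{"delta_pos":[4,0,1.2],"twist":[0,0,0],"grip":0},{"delta_pos":[8,0,2.4],"twist":[0,0,0],"grip":0},{"delta_pos":[11,0,3.2],"twist":[0,0,0],"grip":0},{"delta_pos":[12.2,0,3.6],"twist":[0,0,0],"grip":0},{"delta_pos":[12.2,0,3.6],"twist":[0,0,0],"grip":0}]' 60
python3 - <<'E'
from h import *
for n in("top","side"):
    p,d=grab(n,n+"7"); np.savez(f"pics/{n}7.npz",p=p,d=d)
E
python3 go.py 594.5 -46.6 120 -86.3
```

```text
time_s: 19.2
ee_pos: [549.9, 71.2, 298.8]
ee_rot: [-90.2, -0.0, -86.3]
force: [0.8, 0.1, -6.2]
gripper_width: 23.0
time_s: 19.7
ee_pos: [594.1, -48.2, 298.6]
ee_rot: [-90.2, 0.0, -86.4]
force: [-0.0, 0.8, -6.3]
gripper_width: 23.3
t 19.8 F [ 0.2  0.5 -6.1] grip 23.0 pos [593.5 -45.8 299.5] rot [-90.16   0.11 -86.28]
delta cm [ 0.12 17.95  0.15] norm 18.0 twist [ 0.2  0.  -0.1]
```

View pics/side7.png

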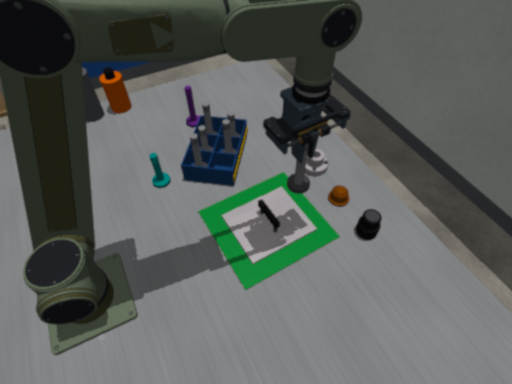

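The stud hangs upright in the gripper (foot at (298,184)) above the plate, and the plate hasn't moved. Lowering.

```bash
python3 -m pendant '[{"delta_pos":[0,2,0],"twist":[0,0,0],"grip":0},{"delta_pos":[0,5,0],"twist":[0,0,0],"grip":0},{"delta_pos":[0,9,0],"twist":[0,0,0],"grip":0},{"delta_pos":[0,13,0],"twist":[0,0,0],"grip":0},{"delta_pos":[0,15.5,0],"twist":[0,0,0],"grip":0}]' 60
python3 -m pendant '[{"delta_pos":[0,0.5,0],"twist":[0,0,0],"grip":0},{"delta_pos":[0,1,0],"twist":[0,0,0],"grip":0},{"delta_pos":[0,1.3,0],"twist":[0,0,0],"grip":0},{"delta_pos":[0,1.5,0],"twist":[0,0,0],"grip":0},{"delta_pos":[0,1.5,0],"twist":[0,0,0],"grip":0}]' 60
python3 go.py 594.5 -46.6 117 -86.3
```

```text
time_s: 20.3
ee_pos: [591.6, -44.5, 142.6]
ee_rot: [-90.3, 0.1, -86.2]
force: [-0.6, 0.5, -6.9]
gripper_width: 23.2
time_s: 20.8
ee_pos: [594.7, -46.6, 131.7]
ee_rot: [-89.9, -0.0, -86.3]
force: [0.6, 0.5, -5.7]
gripper_width: 23.2
t 20.8 F [ 0.6  0.5 -5.7] grip 23.2 pos [594.7 -46.6 131.7] rot [-8.990e+01 -1.000e-02 -8.628e+01]
delta cm [-0.    1.47 -0.02] norm 1.5 twist [-0.1  0.   0. ]
```

```bash
python3 -m pendant '[{"delta_pos":[0,0.4,0],"twist":[0,0,0],"grip":0},{"delta_pos":[0,0.8,0],"twist":[0,0,0],"grip":0},{"delta_pos":[0,1.1,0],"twist":[0,0,0],"grip":0},{"delta_pos":[0,1.3,0],"twist":[0,0,0],"grip":0},{"delta_pos":[0,1.3,0],"twist":[0,0,0],"grip":0}]' 60
python3 -m pendant '[{"delta_pos":[0,0.05,0],"twist":[0,0,0],"grip":0},{"delta_pos":[0,0.1,0],"twist":[0,0,0],"grip":0},{"delta_pos":[0,0.15,0],"twist":[0,0,0],"grip":0},{"delta_pos":[0,0.15,0],"twist":[0,0,0],"grip":0},{"delta_pos":[0,0.15,0],"twist":[0,0,0],"grip":0}]' 60
```

```text
time_s: 21.3
ee_pos: [594.1, -46.7, 117.5]
ee_rot: [-90.0, 0.0, -86.3]
force: [0.0, -0.2, -5.2]
gripper_width: 23.3
time_s: 21.8
ee_pos: [594.4, -46.7, 117.2]
ee_rot: [-89.9, -0.0, -86.3]
force: [-1.8, -0.3, 3.3]
gripper_width: 23.0
```

Contact on the plate. Releasing gently and going up.

```bash
python3 -m pendant '[{"delta_pos":[0,0,0],"twist":[0,0,0],"grip":35},{"delta_pos":[0,0,0],"twist":[0,0,0],"grip":66},{"delta_pos":[0,0,0],"twist":[0,0,0],"grip":66},{"delta_pos":[0,0,0],"twist":[0,0,0],"grip":66},{"delta_pos":[0,0,0],"twist":[0,0,0],"grip":66}]' 60
python3 -m pendant '[{"delta_pos":[0,-1,0],"twist":[0,0,0],"grip":66},{"delta_pos":[0,-3,0],"twist":[0,0,0],"grip":66},{"delta_pos":[0,-6,0],"twist":[0,0,0],"grip":66},{"delta_pos":[0,-9,0],"twist":[0,0,0],"grip":66},{"delta_pos":[0,-12,0],"twist":[0,0,0],"grip":66}]' 60
python3 go.py 541.5 305.5 240 -86.3
```

```text
time_s: 22.3
ee_pos: [594.3, -46.7, 116.2]
ee_rot: [-90.0, 0.0, -86.3]
force: [0.1, 0.2, -0.5]
gripper_width: 59.6
time_s: 22.8
ee_pos: [594.2, -46.7, 238.3]
ee_rot: [-89.9, -0.0, -86.3]
force: [0.1, -0.4, -0.0]
gripper_width: 59.9
t 22.8 F [ 0.1 -0.4 -0. ] grip 59.9 pos [594.2 -46.7 238.3] rot [-89.95  -0.   -86.29]
delta cm [-35.48  -0.18  -2.98] norm 35.6 twist [-0.1  0.   0. ]
```

```bash
python3 -m pendant '[{"delta_pos":[-4,0,-0.3],"twist":[0,0,0],"grip":66},{"delta_pos":[-8,0,-0.6],"twist":[0,0,0],"grip":66},{"delta_pos":[-12,0,-1],"twist":[0,0,0],"grip":66},{"delta_pos":[-16.5,0,-1.4],"twist":[0,0,0],"grip":66},{"delta_pos":[-21,0,-1.8],"twist":[0,0,0],"grip":66}]' 60
python3 -m pendant '[{"delta_pos":[-4,0,-0.3],"twist":[0,0,0],"grip":66},{"delta_pos":[-8,0,-0.6],"twist":[0,0,0],"grip":66},{"delta_pos":[-12,0,-1],"twist":[0,0,0],"grip":66},{"delta_pos":[-14.5,0,-1.2],"twist":[0,0,0],"grip":66},{"delta_pos":[-14.5,0,-1.2],"twist":[0,0,0],"grip":66}]' 60
python3 -m pendant '[{"delta_pos":[0,0,0],"twist":[0,0,0],"grip":66},{"delta_pos":[0,0,0],"twist":[0,0,0],"grip":66},{"delta_pos":[0,0,0],"twist":[0,0,0],"grip":66},{"delta_pos":[0,0,0],"twist":[0,0,0],"grip":66},{"delta_pos":[0,0,0],"twist":[0,0,0],"grip":66}]' 60
python3 - <<'E'
from h import *
for n in("top","side"):
    p,d=grab(n,n+"8"); np.savez(f"pics/{n}8.npz",p=p,d=d)
E
python3 pm.py 8
python3 go.py 541.5 305.5 111 -86.3
```

```text
time_s: 23.3
ee_pos: [562.4, 163.2, 237.3]
ee_rot: [-89.9, 0.0, -86.3]
force: [1.0, 0.1, -0.3]
gripper_width: 60.3
time_s: 23.8
ee_pos: [540.6, 308.9, 236.7]
ee_rot: [-90.0, 0.1, -86.1]
force: [-0.2, -0.0, 0.4]
gripper_width: 60.1
time_s: 24.3
ee_pos: [541.5, 304.9, 236.4]
ee_rot: [-90.0, 0.0, -86.3]
force: [0.6, -0.2, 0.0]
gripper_width: 59.9
top mat ((527.28955078125, -0.6256103515625), (320.4460754394531, 300.5377502441406), 3.7888951301574707)
  plate ((532.758056640625, -1.29351806640625), (222.63270568847656, 192.70738220214844), 3.7934367656707764)
   [299. 171.] 96 ztop 173.1 [595.  -44.4 170.5]
   [167. 193.] 101 ztop 166.2 [541.7 305.3 164.1]
   [176. 235.] 38 ztop 162.9 [429.9 281.3 161.2]
side mat ((526.5128784179688, -3.741668701171875), (320.272705078125, 300.3500061035156), 3.636775016784668)
  plate ((550.3460693359375, -2.7155380249023438), (262.7262878417969, 195.53369140625), 3.6690871715545654)
   [206. 110.] 119 ztop 165.1 [518.1 420.1 163.9]
   [228. 124.] 195 ztop 163.9 [541.2 304.6 162.8]
   [202. 130.] 68 ztop 130.9 [474.2 353.2 128.6]
   [195. 142.] 136 ztop 165.0 [426.6 288.4 163.1]
   [156. 156.] 17 ztop 125.7 [303.5 306.9 123.1]
   [297. 197.] 174 ztop 170.6 [594.1 -46.8 169. ]
t 24.4 F [-0.7  0.  -0.4] grip 60.6 pos [541.4 305.2 236.4] rot [-8.999e+01  1.000e-02 -8.632e+01]
delta cm [-2.000e-02  1.254e+01  1.000e-02] norm 12.5 twist [-0. -0. -0.]
```

View pics/side8.png

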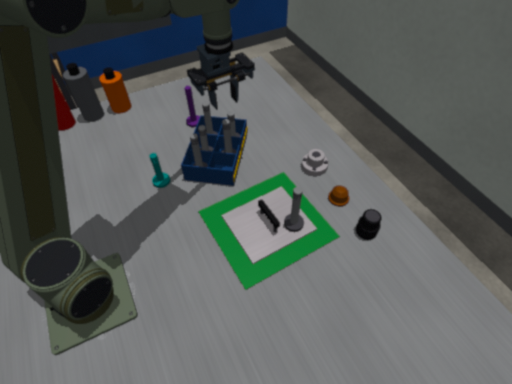

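Stud 1 stands on the plate (foot at (294,223)). Stud 2 next.

```bash
python3 -m pendant '[{"delta_pos":[0,2,0],"twist":[0,0,0],"grip":66},{"delta_pos":[0,5,0],"twist":[0,0,0],"grip":66},{"delta_pos":[0,8.5,0],"twist":[0,0,0],"grip":66},{"delta_pos":[0,11.5,0],"twist":[0,0,0],"grip":66},{"delta_pos":[0,12.5,0],"twist":[0,0,0],"grip":66}]' 60
python3 -m pendant '[{"delta_pos":[0,0,0],"twist":[0,0,0],"grip":66},{"delta_pos":[0,0,0],"twist":[0,0,0],"grip":0},{"delta_pos":[0,0,0],"twist":[0,0,0],"grip":0},{"delta_pos":[0,0,0],"twist":[0,0,0],"grip":0},{"delta_pos":[0,0,0],"twist":[0,0,0],"grip":0}]' 60
python3 -m pendant '[{"delta_pos":[0,0,0],"twist":[0,0,0],"grip":0},{"delta_pos":[0,0,0],"twist":[0,0,0],"grip":0},{"delta_pos":[0,0,0],"twist":[0,0,0],"grip":0},{"delta_pos":[0,0,0],"twist":[0,0,0],"grip":0},{"delta_pos":[0,0,0],"twist":[0,0,0],"grip":0}]' 60
python3 go.py 541.5 305.5 300 -86.3
```

```text
time_s: 24.9
ee_pos: [539.4, 304.5, 108.0]
ee_rot: [-90.3, -0.1, -86.3]
force: [-0.2, -0.5, 0.1]
gripper_width: 59.9
time_s: 25.4
ee_pos: [541.7, 305.9, 112.4]
ee_rot: [-89.9, 0.0, -86.3]
force: [-0.4, -0.1, 0.5]
gripper_width: 30.9
time_s: 25.9
ee_pos: [541.3, 305.8, 111.9]
ee_rot: [-90.0, 0.0, -86.3]
force: [-1.8, 0.0, 5.1]
gripper_width: 23.4
t 25.9 F [-1.8  0.   5.1] grip 23.4 pos [541.3 305.8 111.9] rot [-8.998e+01  3.000e-02 -8.629e+01]
delta cm [  0.02 -18.81   0.02] norm 18.8 twist [-0.  0. -0.]
```

```bash
python3 -m pendant '[{"delta_pos":[0,-1,0],"twist":[0,0,0],"grip":0},{"delta_pos":[0,-3,0],"twist":[0,0,0],"grip":0},{"delta_pos":[0,-6,0],"twist":[0,0,0],"grip":0},{"delta_pos":[0,-9,0],"twist":[0,0,0],"grip":0},{"delta_pos":[0,-12,0],"twist":[0,0,0],"grip":0}]' 60
python3 -m pendant '[{"delta_pos":[0,-3,0],"twist":[0,0,0],"grip":0},{"delta_pos":[0,-5,0],"twist":[0,0,0],"grip":0},{"delta_pos":[0,-6.5,0],"twist":[0,0,0],"grip":0},{"delta_pos":[0,-7,0],"twist":[0,0,0],"grip":0},{"delta_pos":[0,-7,0],"twist":[0,0,0],"grip":0}]' 60
python3 go.py 474.7 -54.4 300 -86.3
```

```text
time_s: 26.4
ee_pos: [540.7, 305.2, 231.1]
ee_rot: [-90.1, -0.1, -86.3]
force: [0.1, -0.3, -5.8]
gripper_width: 23.1
time_s: 26.9
ee_pos: [541.3, 305.5, 300.9]
ee_rot: [-90.0, -0.0, -86.3]
force: [0.0, -0.2, -5.0]
gripper_width: 23.2
t 26.9 F [ 0.  -0.2 -5. ] grip 23.2 pos [541.3 305.5 300.9] rot [-9.002e+01 -1.000e-02 -8.629e+01]
delta cm [35.49  0.1  -8.98] norm 36.6 twist [0. 0. 0.]
```

```bash
python3 -m pendant '[{"delta_pos":[3,0,-0.8],"twist":[0,0,0],"grip":0},{"delta_pos":[7,0,-1.8],"twist":[0,0,0],"grip":0},{"delta_pos":[11.5,0,-2.9],"twist":[0,0,0],"grip":0},{"delta_pos":[16,0,-4],"twist":[0,0,0],"grip":0},{"delta_pos":[20.5,0,-5.2],"twist":[0,0,0],"grip":0}]' 60
python3 -m pendant '[{"delta_pos":[4.5,0,-1.1],"twist":[0,0,0],"grip":0},{"delta_pos":[8.5,0,-2.2],"twist":[0,0,0],"grip":0},{"delta_pos":[12,0,-3],"twist":[0,0,0],"grip":0},{"delta_pos":[14.5,0,-3.6],"twist":[0,0,0],"grip":0},{"delta_pos":[15,0,-3.8],"twist":[0,0,0],"grip":0}]' 60
python3 -m pendant '[{"delta_pos":[0,1,0],"twist":[0,0,0],"grip":0},{"delta_pos":[0,4,0],"twist":[0,0,0],"grip":0},{"delta_pos":[0,8,0],"twist":[0,0,0],"grip":0},{"delta_pos":[0,12,0],"twist":[0,0,0],"grip":0},{"delta_pos":[0,14,0],"twist":[0,0,0],"grip":0}]' 60
python3 -m pendant '[{"delta_pos":[0,0.5,0],"twist":[0,0,0],"grip":0},{"delta_pos":[0,1,0],"twist":[0,0,0],"grip":0},{"delta_pos":[0,1.5,0],"twist":[0,0,0],"grip":0},{"delta_pos":[0,1.5,0],"twist":[0,0,0],"grip":0},{"delta_pos":[0,1.5,0],"twist":[0,0,0],"grip":0}]' 60
python3 go.py 474.7 -54.4 118 -86.3
```

```text
time_s: 27.4
ee_pos: [501.4, 95.9, 299.4]
ee_rot: [-90.2, -0.0, -86.2]
force: [0.7, -1.0, -4.7]
gripper_width: 23.4
time_s: 27.9
ee_pos: [473.1, -57.0, 299.7]
ee_rot: [-90.2, -0.1, -86.5]
force: [0.4, -0.0, -5.9]
gripper_width: 23.2
time_s: 28.4
ee_pos: [471.4, -52.6, 156.6]
ee_rot: [-90.5, 0.1, -86.2]
force: [0.5, -0.3, -5.1]
gripper_width: 23.5
time_s: 28.9
ee_pos: [475.1, -54.4, 147.0]
ee_rot: [-89.9, -0.0, -86.3]
force: [0.3, -0.7, -6.0]
gripper_width: 23.3
t 28.9 F [ 0.3 -0.7 -6. ] grip 23.3 pos [475.1 -54.4 147. ] rot [-8.990e+01 -1.000e-02 -8.628e+01]
delta cm [-0.01  2.9  -0.04] norm 2.9 twist [-0.1  0.   0. ]
```

```bash
python3 -m pendant '[{"delta_pos":[0,0.8,0],"twist":[0,0,0],"grip":0},{"delta_pos":[0,1.6,0],"twist":[0,0,0],"grip":0},{"delta_pos":[0,2.2,0],"twist":[0,0,0],"grip":0},{"delta_pos":[0,2.6,0],"twist":[0,0,0],"grip":0},{"delta_pos":[0,2.75,0],"twist":[0,0,0],"grip":0}]' 60
python3 -m pendant '[{"delta_pos":[0,0.05,0],"twist":[0,0,0],"grip":0},{"delta_pos":[0,0.1,0],"twist":[0,0,0],"grip":0},{"delta_pos":[0,0.15,0],"twist":[0,0,0],"grip":0},{"delta_pos":[0,0.15,0],"twist":[0,0,0],"grip":0},{"delta_pos":[0,0.15,0],"twist":[0,0,0],"grip":0}]' 60
```

```text
time_s: 29.4
ee_pos: [474.1, -54.4, 118.1]
ee_rot: [-90.1, 0.0, -86.3]
force: [0.3, -0.1, -5.5]
gripper_width: 23.5
time_s: 29.9
ee_pos: [474.7, -54.5, 117.9]
ee_rot: [-90.0, -0.0, -86.3]
force: [-0.9, 0.2, 0.5]
gripper_width: 23.7
```

```bash
python3 -m pendant '[{"delta_pos":[0,0,0],"twist":[0,0,0],"grip":35},{"delta_pos":[0,0,0],"twist":[0,0,0],"grip":66},{"delta_pos":[0,0,0],"twist":[0,0,0],"grip":66},{"delta_pos":[0,0,0],"twist":[0,0,0],"grip":66},{"delta_pos":[0,0,0],"twist":[0,0,0],"grip":66}]' 60
python3 -m pendant '[{"delta_pos":[0,-1,0],"twist":[0,0,0],"grip":66},{"delta_pos":[0,-3,0],"twist":[0,0,0],"grip":66},{"delta_pos":[0,-6,0],"twist":[0,0,0],"grip":66},{"delta_pos":[0,-9,0],"twist":[0,0,0],"grip":66},{"delta_pos":[0,-12,0],"twist":[0,0,0],"grip":66}]' 60
python3 go.py 426.5 289.5 240 -86.3
```

```text
time_s: 30.4
ee_pos: [474.6, -54.4, 117.3]
ee_rot: [-90.0, 0.0, -86.3]
force: [-0.3, -0.2, -0.6]
gripper_width: 59.3
time_s: 30.9
ee_pos: [474.4, -54.4, 239.2]
ee_rot: [-90.0, -0.0, -86.3]
force: [-0.1, -0.2, -0.4]
gripper_width: 60.3
t 30.9 F [-0.1 -0.2 -0.4] grip 60.3 pos [474.4 -54.4 239.2] rot [-89.95  -0.   -86.28]
delta cm [-34.63  -0.08  -2.55] norm 34.7 twist [-0.  0.  0.]
```

```bash
python3 -m pendant '[{"delta_pos":[-4,0,-0.3],"twist":[0,0,0],"grip":66},{"delta_pos":[-8,0,-0.6],"twist":[0,0,0],"grip":66},{"delta_pos":[-12,0,-0.9],"twist":[0,0,0],"grip":66},{"delta_pos":[-16.5,0,-1.2],"twist":[0,0,0],"grip":66},{"delta_pos":[-21,0,-1.5],"twist":[0,0,0],"grip":66}]' 60
python3 -m pendant '[{"delta_pos":[-4,0,-0.3],"twist":[0,0,0],"grip":66},{"delta_pos":[-8,0,-0.6],"twist":[0,0,0],"grip":66},{"delta_pos":[-11,0,-0.9],"twist":[0,0,0],"grip":66},{"delta_pos":[-13.6,0,-1.0],"twist":[0,0,0],"grip":66},{"delta_pos":[-13.6,0,-1.0],"twist":[0,0,0],"grip":66}]' 60
python3 -m pendant '[{"delta_pos":[0,0,0],"twist":[0,0,0],"grip":66},{"delta_pos":[0,0,0],"twist":[0,0,0],"grip":66},{"delta_pos":[0,0,0],"twist":[0,0,0],"grip":66},{"delta_pos":[0,0,0],"twist":[0,0,0],"grip":66},{"delta_pos":[0,0,0],"twist":[0,0,0],"grip":66}]' 60
python3 - <<'E'
from h import *
for n in("top","side"):
    p,d=grab(n,n+"9"); np.savez(f"pics/{n}9.npz",p=p,d=d)
E
python3 pm.py 9
python3 go.py 426.5 289.5 111 -86.3
```

```text
time_s: 31.4
ee_pos: [445.6, 155.7, 238.3]
ee_rot: [-89.9, 0.0, -86.3]
force: [0.2, 0.0, 0.5]
gripper_width: 60.6
time_s: 31.9
ee_pos: [426.8, 292.0, 237.8]
ee_rot: [-90.0, 0.1, -86.1]
force: [0.2, -1.5, -0.4]
gripper_width: 60.5
time_s: 32.4
ee_pos: [427.3, 288.6, 237.4]
ee_rot: [-90.0, 0.0, -86.3]
force: [0.0, 1.4, 0.2]
gripper_width: 60.5
top mat ((527.33935546875, -0.7462310791015625), (320.5289001464844, 300.7843017578125), 3.788489818572998)
  plate ((532.7904052734375, -1.3572006225585938), (222.58026123046875, 192.57601928710938), 3.745863676071167)
   [299. 171.] 96 ztop 172.8 [594.5 -44.6 170.5]
   [143. 176.] 83 ztop 131.8 [587.6 377.2 129.4]
   [123. 202.] 122 ztop 166.8 [518.3 421.8 164.4]
   [302. 217.] 89 ztop 172.8 [475.5 -52.  170.2]
   [150. 214.] 9 ztop 131.3 [482.4 357.4 129.9]
   [173. 236.] 90 ztop 166.3 [425.8 288.2 164. ]
side mat ((526.5374755859375, -3.7646331787109375), (320.2237548828125, 300.4997863769531), 3.6681647300720215)
  plate ((550.3460693359375, -2.7155380249023438), (262.7262878417969, 195.53369140625), 3.6690871715545654)
   [207. 111.] 93 ztop 163.9 [522.4 417.4 162.5]
   [231. 116.] 66 ztop 130.1 [588.1 376.7 127.9]
   [202. 130.] 65 ztop 130.7 [474.3 352.6 128.9]
   [195. 142.] 137 ztop 164.8 [426.6 289.  163.4]
   [156. 156.] 16 ztop 125.9 [303.4 307.4 124.6]
   [297. 197.] 175 ztop 170.3 [594.3 -46.5 168.9]
   [259. 216.] 175 ztop 170.9 [475.1 -55.2 169.2]
t 32.5 F [-0.2  0.2  0.6] grip 60.0 pos [427.2 288.8 237.4] rot [-89.99   0.   -86.32]
delta cm [-0.07 12.64 -0.07] norm 12.6 twist [-0. -0. -0.]
```

View pics/side9.png

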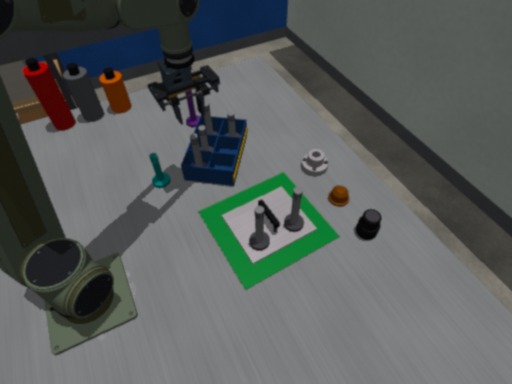

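Two studs stand on the plate at (259,240) and (294,223). Stud 3 next.

```bash
python3 -m pendant '[{"delta_pos":[0,2,0],"twist":[0,0,0],"grip":66},{"delta_pos":[0,5,0],"twist":[0,0,0],"grip":66},{"delta_pos":[0,8.5,0],"twist":[0,0,0],"grip":66},{"delta_pos":[0,11.5,0],"twist":[0,0,0],"grip":66},{"delta_pos":[0,12.6,0],"twist":[0,0,0],"grip":66}]' 60
python3 -m pendant '[{"delta_pos":[0,0,0],"twist":[0,0,0],"grip":66},{"delta_pos":[0,0,0],"twist":[0,0,0],"grip":0},{"delta_pos":[0,0,0],"twist":[0,0,0],"grip":0},{"delta_pos":[0,0,0],"twist":[0,0,0],"grip":0},{"delta_pos":[0,0,0],"twist":[0,0,0],"grip":0}]' 60
python3 -m pendant '[{"delta_pos":[0,0,0],"twist":[0,0,0],"grip":0},{"delta_pos":[0,0,0],"twist":[0,0,0],"grip":0},{"delta_pos":[0,0,0],"twist":[0,0,0],"grip":0},{"delta_pos":[0,0,0],"twist":[0,0,0],"grip":0},{"delta_pos":[0,0,0],"twist":[0,0,0],"grip":0}]' 60
python3 go.py 426.5 289.5 300 -86.3
```

```text
time_s: 33.0
ee_pos: [425.4, 288.0, 108.6]
ee_rot: [-90.3, -0.2, -86.3]
force: [0.3, -0.9, -1.3]
gripper_width: 59.5
time_s: 33.5
ee_pos: [427.6, 289.5, 112.2]
ee_rot: [-89.9, 0.1, -86.3]
force: [-0.9, -0.6, 0.3]
gripper_width: 30.9
time_s: 34.0
ee_pos: [426.6, 289.3, 111.7]
ee_rot: [-90.0, 0.0, -86.3]
force: [-3.1, -0.1, 5.8]
gripper_width: 23.5
t 34.0 F [-3.1 -0.1  5.8] grip 23.5 pos [426.6 289.3 111.7] rot [-9.005e+01  2.000e-02 -8.629e+01]
delta cm [ -0.03 -18.83  -0.02] norm 18.8 twist [ 0.  0. -0.]
```

```bash
python3 -m pendant '[{"delta_pos":[0,-1,0],"twist":[0,0,0],"grip":0},{"delta_pos":[0,-3,0],"twist":[0,0,0],"grip":0},{"delta_pos":[0,-6,0],"twist":[0,0,0],"grip":0},{"delta_pos":[0,-9,0],"twist":[0,0,0],"grip":0},{"delta_pos":[0,-12,0],"twist":[0,0,0],"grip":0}]' 60
python3 -m pendant '[{"delta_pos":[0,-3,0],"twist":[0,0,0],"grip":0},{"delta_pos":[0,-5,0],"twist":[0,0,0],"grip":0},{"delta_pos":[0,-6.5,0],"twist":[0,0,0],"grip":0},{"delta_pos":[0,-7,0],"twist":[0,0,0],"grip":0},{"delta_pos":[0,-7,0],"twist":[0,0,0],"grip":0}]' 60
python3 go.py 588.3 49.2 300 -86.3
```

```text
time_s: 34.5
ee_pos: [426.7, 288.6, 231.3]
ee_rot: [-90.1, -0.1, -86.3]
force: [0.3, -0.3, -7.0]
gripper_width: 23.4
time_s: 35.0
ee_pos: [427.2, 289.0, 300.9]
ee_rot: [-90.0, -0.0, -86.3]
force: [0.9, 1.0, -7.1]
gripper_width: 23.2
t 35.0 F [ 0.9  1.  -7.1] grip 23.2 pos [427.2 289.  300.9] rot [-9.000e+01 -2.000e-02 -8.629e+01]
delta cm [24.98  0.1  14.53] norm 28.9 twist [0. 0. 0.]
```

```bash
python3 -m pendant '[{"delta_pos":[2.5,0,1.4],"twist":[0,0,0],"grip":0},{"delta_pos":[5.5,0,3.2],"twist":[0,0,0],"grip":0},{"delta_pos":[9,0,5.2],"twist":[0,0,0],"grip":0},{"delta_pos":[12.5,0,7.3],"twist":[0,0,0],"grip":0},{"delta_pos":[16,0,9.3],"twist":[0,0,0],"grip":0}]' 60
python3 -m pendant '[{"delta_pos":[3.5,0,2],"twist":[0,0,0],"grip":0},{"delta_pos":[6.5,0,3.8],"twist":[0,0,0],"grip":0},{"delta_pos":[8.4,0,4.9],"twist":[0,0,0],"grip":0},{"delta_pos":[9,0,5.2],"twist":[0,0,0],"grip":0},{"delta_pos":[9,0,5.2],"twist":[0,0,0],"grip":0}]' 60
python3 -m pendant '[{"delta_pos":[0,1,0],"twist":[0,0,0],"grip":0},{"delta_pos":[0,4,0],"twist":[0,0,0],"grip":0},{"delta_pos":[0,8,0],"twist":[0,0,0],"grip":0},{"delta_pos":[0,12,0],"twist":[0,0,0],"grip":0},{"delta_pos":[0,14,0],"twist":[0,0,0],"grip":0}]' 60
python3 -m pendant '[{"delta_pos":[0,0.5,0],"twist":[0,0,0],"grip":0},{"delta_pos":[0,1,0],"twist":[0,0,0],"grip":0},{"delta_pos":[0,1.5,0],"twist":[0,0,0],"grip":0},{"delta_pos":[0,1.5,0],"twist":[0,0,0],"grip":0},{"delta_pos":[0,1.5,0],"twist":[0,0,0],"grip":0}]' 60
python3 go.py 588.3 49.2 118 -86.3
```

```text
time_s: 35.5
ee_pos: [530.4, 134.0, 299.3]
ee_rot: [-90.2, -0.0, -86.3]
force: [0.4, 0.6, -7.4]
gripper_width: 23.4
time_s: 36.0
ee_pos: [587.6, 48.5, 299.4]
ee_rot: [-90.2, 0.0, -86.4]
force: [-0.3, 0.6, -6.2]
gripper_width: 23.3
time_s: 36.5
ee_pos: [584.1, 50.5, 156.7]
ee_rot: [-90.5, 0.0, -86.2]
force: [-1.0, 0.4, -6.4]
gripper_width: 23.3
time_s: 37.0
ee_pos: [588.5, 49.2, 147.3]
ee_rot: [-89.9, 0.0, -86.3]
force: [0.2, -0.3, -6.5]
gripper_width: 23.1
t 37.0 F [ 0.2 -0.3 -6.5] grip 23.1 pos [588.5  49.2 147.3] rot [-8.989e+01  1.000e-02 -8.628e+01]
delta cm [ 0.    2.93 -0.03] norm 2.9 twist [-0.1  0.  -0. ]
```

```bash
python3 -m pendant '[{"delta_pos":[0,0.8,0],"twist":[0,0,0],"grip":0},{"delta_pos":[0,1.6,0],"twist":[0,0,0],"grip":0},{"delta_pos":[0,2.2,0],"twist":[0,0,0],"grip":0},{"delta_pos":[0,2.6,0],"twist":[0,0,0],"grip":0},{"delta_pos":[0,2.8,0],"twist":[0,0,0],"grip":0}]' 60
python3 -m pendant '[{"delta_pos":[0,0.05,0],"twist":[0,0,0],"grip":0},{"delta_pos":[0,0.1,0],"twist":[0,0,0],"grip":0},{"delta_pos":[0,0.15,0],"twist":[0,0,0],"grip":0},{"delta_pos":[0,0.15,0],"twist":[0,0,0],"grip":0},{"delta_pos":[0,0.15,0],"twist":[0,0,0],"grip":0}]' 60
```

```text
time_s: 37.5
ee_pos: [587.6, 49.1, 117.8]
ee_rot: [-90.1, 0.0, -86.3]
force: [-1.9, -0.0, 1.8]
gripper_width: 23.2
time_s: 38.0
ee_pos: [588.0, 49.1, 117.7]
ee_rot: [-90.0, 0.0, -86.3]
force: [-3.1, 0.1, 2.5]
gripper_width: 23.2
```

```bash
python3 -m pendant '[{"delta_pos":[0,0,0],"twist":[0,0,0],"grip":35},{"delta_pos":[0,0,0],"twist":[0,0,0],"grip":66},{"delta_pos":[0,0,0],"twist":[0,0,0],"grip":66},{"delta_pos":[0,0,0],"twist":[0,0,0],"grip":66},{"delta_pos":[0,0,0],"twist":[0,0,0],"grip":66}]' 60
python3 -m pendant '[{"delta_pos":[0,-1,0],"twist":[0,0,0],"grip":66},{"delta_pos":[0,-3,0],"twist":[0,0,0],"grip":66},{"delta_pos":[0,-6,0],"twist":[0,0,0],"grip":66},{"delta_pos":[0,-9,0],"twist":[0,0,0],"grip":66},{"delta_pos":[0,-12,0],"twist":[0,0,0],"grip":66}]' 60
python3 go.py 518.3 420.6 240 -86.3
```

```text
time_s: 38.5
ee_pos: [588.3, 49.2, 116.8]
ee_rot: [-90.0, 0.0, -86.3]
force: [-0.0, -0.1, 0.5]
gripper_width: 59.3
time_s: 39.0
ee_pos: [588.0, 49.1, 238.8]
ee_rot: [-89.9, 0.0, -86.3]
force: [0.3, -0.5, 0.3]
gripper_width: 60.1
t 39.0 F [ 0.3 -0.5  0.3] grip 60.1 pos [588.   49.1 238.8] rot [-89.94   0.   -86.28]
delta cm [-37.52  -0.12  -4.55] norm 37.8 twist [-0.1  0.  -0. ]
```

```bash
python3 -m pendant '[{"delta_pos":[-4,0,-0.5],"twist":[0,0,0],"grip":66},{"delta_pos":[-8.5,0,-1],"twist":[0,0,0],"grip":66},{"delta_pos":[-13,0,-1.5],"twist":[0,0,0],"grip":66},{"delta_pos":[-17.5,0,-2.1],"twist":[0,0,0],"grip":66},{"delta_pos":[-22,0,-2.7],"twist":[0,0,0],"grip":66}]' 60
python3 -m pendant '[{"delta_pos":[-4.5,0,-0.6],"twist":[0,0,0],"grip":66},{"delta_pos":[-9,0,-1.1],"twist":[0,0,0],"grip":66},{"delta_pos":[-13,0,-1.6],"twist":[0,0,0],"grip":66},{"delta_pos":[-15.5,0,-1.9],"twist":[0,0,0],"grip":66},{"delta_pos":[-15.5,0,-1.9],"twist":[0,0,0],"grip":66}]' 60
python3 -m pendant '[{"delta_pos":[0,0,0],"twist":[0,0,0],"grip":66},{"delta_pos":[0,0,0],"twist":[0,0,0],"grip":66},{"delta_pos":[0,0,0],"twist":[0,0,0],"grip":66},{"delta_pos":[0,0,0],"twist":[0,0,0],"grip":66},{"delta_pos":[0,0,0],"twist":[0,0,0],"grip":66}]' 60
python3 - <<'E'
from h import *
for n in("top","side"):
    p,d=grab(n,n+"10"); np.savez(f"pics/{n}10.npz",p=p,d=d)
E
python3 pm.py 10
python3 go.py 518.3 420.6 111 -86.3
```

```text
time_s: 39.5
ee_pos: [546.4, 268.6, 237.8]
ee_rot: [-89.9, 0.0, -86.3]
force: [0.3, 1.0, 0.7]
gripper_width: 60.1
time_s: 40.0
ee_pos: [516.7, 423.8, 237.0]
ee_rot: [-90.0, 0.1, -86.1]
force: [-0.0, -0.9, -0.5]
gripper_width: 60.3
time_s: 40.5
ee_pos: [518.1, 419.6, 237.0]
ee_rot: [-90.0, 0.0, -86.3]
force: [-0.4, -0.2, 1.1]
gripper_width: 60.0
top mat ((527.4401245117188, -0.688507080078125), (320.3183288574219, 300.3914794921875), 3.789119005203247)
  plate ((532.770263671875, -1.2576751708984375), (222.6055145263672, 192.70062255859375), 3.768794298171997)
   [299. 171.] 96 ztop 172.0 [594.4 -44.7 169.8]
   [262. 174.] 86 ztop 172.9 [588.1  51.8 170.2]
   [143. 176.] 84 ztop 132.2 [587.3 376.9 129.6]
   [124. 202.] 134 ztop 166.8 [518.1 421.3 164.4]
   [302. 217.] 90 ztop 172.4 [475.1 -52.2 169.8]
   [151. 218.] 86 ztop 132.0 [472.7 354.7 129.4]
   [167. 282.] 25 ztop 125.8 [302.3 308.7 124.1]
side mat ((526.5142822265625, -3.7635040283203125), (320.272705078125, 300.39385986328125), 3.636777639389038)
  plate ((547.0889282226562, 11.059783935546875), (258.0028991699219, 223.5581512451172), 3.7396886348724365)
   [206. 110.] 120 ztop 164.2 [518.3 419.1 162.4]
   [231. 115.] 64 ztop 130.0 [587.7 376.  128.3]
   [202. 130.] 67 ztop 131.1 [474.6 353.1 128.7]
   [156. 156.] 17 ztop 126.4 [302.4 306.  124.6]
   [277. 174.] 163 ztop 170.6 [587.4  48.9 168.8]
   [297. 197.] 175 ztop 170.6 [594.4 -46.7 168.9]
   [259. 216.] 178 ztop 170.7 [474.9 -55.3 169.1]
t 40.6 F [-0.9  0.1  1. ] grip 60.0 pos [518.  419.9 236.9] rot [-8.999e+01  1.000e-02 -8.632e+01]
delta cm [-0.06 12.59  0.03] norm 12.6 twist [-0. -0. -0.]
```

View pics/side10.png

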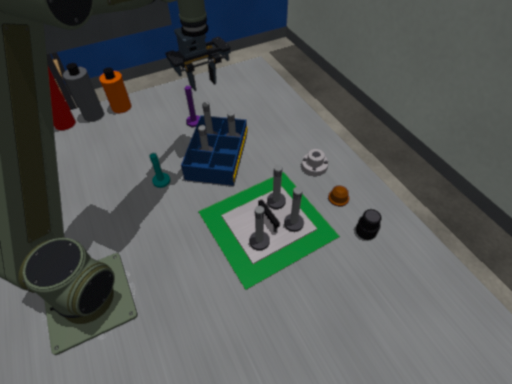

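Three studs stand on the plate, and both shorts are still in the rack. Last stud next.

```bash
python3 -m pendant '[{"delta_pos":[-0.06,2,0],"twist":[0,0,0],"grip":66},{"delta_pos":[-0.06,5,0],"twist":[0,0,0],"grip":66},{"delta_pos":[-0.06,8.5,0],"twist":[0,0,0],"grip":66},{"delta_pos":[-0.06,11.5,0],"twist":[0,0,0],"grip":66},{"delta_pos":[-0.06,12.6,0],"twist":[0,0,0],"grip":66}]' 60
python3 -m pendant '[{"delta_pos":[0,0,0],"twist":[0,0,0],"grip":66},{"delta_pos":[0,0,0],"twist":[0,0,0],"grip":0},{"delta_pos":[0,0,0],"twist":[0,0,0],"grip":0},{"delta_pos":[0,0,0],"twist":[0,0,0],"grip":0},{"delta_pos":[0,0,0],"twist":[0,0,0],"grip":0}]' 60
python3 -m pendant '[{"delta_pos":[0,0,0],"twist":[0,0,0],"grip":0},{"delta_pos":[0,0,0],"twist":[0,0,0],"grip":0},{"delta_pos":[0,0,0],"twist":[0,0,0],"grip":0},{"delta_pos":[0,0,0],"twist":[0,0,0],"grip":0},{"delta_pos":[0,0,0],"twist":[0,0,0],"grip":0}]' 60
python3 go.py 518.3 420.6 300 -86.3
```

```text
time_s: 41.1
ee_pos: [516.2, 419.6, 107.3]
ee_rot: [-90.3, -0.2, -86.3]
force: [-1.3, -0.7, 0.2]
gripper_width: 60.5
time_s: 41.6
ee_pos: [518.2, 421.3, 111.9]
ee_rot: [-89.9, 0.1, -86.3]
force: [1.0, 0.3, -0.7]
gripper_width: 31.1
time_s: 42.1
ee_pos: [518.0, 421.1, 111.5]
ee_rot: [-90.0, 0.0, -86.3]
force: [-1.1, 0.0, 5.7]
gripper_width: 23.2
t 42.1 F [-1.1  0.   5.7] grip 23.2 pos [518.  421.1 111.5] rot [-8.996e+01  4.000e-02 -8.629e+01]
delta cm [  0.04 -18.85   0.04] norm 18.9 twist [-0.  0. -0.]
```

```bash
python3 -m pendant '[{"delta_pos":[0,-1,0],"twist":[0,0,0],"grip":0},{"delta_pos":[0,-3,0],"twist":[0,0,0],"grip":0},{"delta_pos":[0,-6,0],"twist":[0,0,0],"grip":0},{"delta_pos":[0,-9,0],"twist":[0,0,0],"grip":0},{"delta_pos":[0,-12,0],"twist":[0,0,0],"grip":0}]' 60
python3 -m pendant '[{"delta_pos":[0,-3,0],"twist":[0,0,0],"grip":0},{"delta_pos":[0,-5,0],"twist":[0,0,0],"grip":0},{"delta_pos":[0,-6.5,0],"twist":[0,0,0],"grip":0},{"delta_pos":[0,-7,0],"twist":[0,0,0],"grip":0},{"delta_pos":[0,-7,0],"twist":[0,0,0],"grip":0}]' 60
python3 go.py 468.5 41.4 300 -86.3
```

```text
time_s: 42.6
ee_pos: [517.1, 420.4, 230.3]
ee_rot: [-90.2, -0.1, -86.3]
force: [0.8, 0.3, -5.8]
gripper_width: 23.5
time_s: 43.1
ee_pos: [517.6, 420.9, 300.3]
ee_rot: [-90.0, -0.0, -86.3]
force: [0.2, -0.7, -4.7]
gripper_width: 23.3
t 43.1 F [ 0.2 -0.7 -4.7] grip 23.3 pos [517.6 420.9 300.3] rot [-9.004e+01 -3.000e-02 -8.628e+01]
delta cm [37.55  0.05 -7.36] norm 38.3 twist [0. 0. 0.]
```

```bash
python3 -m pendant '[{"delta_pos":[3,0,-0.6],"twist":[0,0,0],"grip":0},{"delta_pos":[7.5,0,-1.5],"twist":[0,0,0],"grip":0},{"delta_pos":[12,0,-2.4],"twist":[0,0,0],"grip":0},{"delta_pos":[16.5,0,-3.3],"twist":[0,0,0],"grip":0},{"delta_pos":[21,0,-4.2],"twist":[0,0,0],"grip":0}]' 60
python3 -m pendant '[{"delta_pos":[4.5,0,-0.8],"twist":[0,0,0],"grip":0},{"delta_pos":[9,0,-1.7],"twist":[0,0,0],"grip":0},{"delta_pos":[13,0,-2.5],"twist":[0,0,0],"grip":0},{"delta_pos":[16,0,-3.1],"twist":[0,0,0],"grip":0},{"delta_pos":[16.5,0,-3.2],"twist":[0,0,0],"grip":0}]' 60
python3 -m pendant '[{"delta_pos":[0,1,0],"twist":[0,0,0],"grip":0},{"delta_pos":[0,4,0],"twist":[0,0,0],"grip":0},{"delta_pos":[0,8,0],"twist":[0,0,0],"grip":0},{"delta_pos":[0,12,0],"twist":[0,0,0],"grip":0},{"delta_pos":[0,14,0],"twist":[0,0,0],"grip":0}]' 60
python3 -m pendant '[{"delta_pos":[0,0.5,0],"twist":[0,0,0],"grip":0},{"delta_pos":[0,1,0],"twist":[0,0,0],"grip":0},{"delta_pos":[0,1.5,0],"twist":[0,0,0],"grip":0},{"delta_pos":[0,1.5,0],"twist":[0,0,0],"grip":0},{"delta_pos":[0,1.5,0],"twist":[0,0,0],"grip":0}]' 60
python3 go.py 468.5 41.4 118 -86.3
```

```text
time_s: 43.6
ee_pos: [488.1, 206.7, 298.9]
ee_rot: [-90.2, -0.1, -86.3]
force: [1.5, 0.6, -4.0]
gripper_width: 23.0
time_s: 44.1
ee_pos: [466.6, 38.8, 299.4]
ee_rot: [-90.2, -0.1, -86.5]
force: [0.9, 0.9, -5.8]
gripper_width: 23.7
time_s: 44.6
ee_pos: [465.0, 43.1, 156.0]
ee_rot: [-90.5, 0.0, -86.2]
force: [-0.4, 0.5, -5.3]
gripper_width: 23.3
time_s: 45.1
ee_pos: [468.8, 42.1, 146.5]
ee_rot: [-89.9, 0.0, -86.3]
force: [0.6, -0.2, -5.7]
gripper_width: 23.0
t 45.1 F [ 0.6 -0.2 -5.7] grip 23.0 pos [468.8  42.1 146.5] rot [-8.990e+01  1.000e-02 -8.628e+01]
delta cm [ 0.07  2.85 -0.04] norm 2.9 twist [-0.1  0.  -0. ]
```

```bash
python3 -m pendant '[{"delta_pos":[0,0.8,0],"twist":[0,0,0],"grip":0},{"delta_pos":[0,1.6,0],"twist":[0,0,0],"grip":0},{"delta_pos":[0,2.2,0],"twist":[0,0,0],"grip":0},{"delta_pos":[0,2.6,0],"twist":[0,0,0],"grip":0},{"delta_pos":[0,2.75,0],"twist":[0,0,0],"grip":0}]' 60
python3 -m pendant '[{"delta_pos":[0,0.05,0],"twist":[0,0,0],"grip":0},{"delta_pos":[0,0.1,0],"twist":[0,0,0],"grip":0},{"delta_pos":[0,0.15,0],"twist":[0,0,0],"grip":0},{"delta_pos":[0,0.15,0],"twist":[0,0,0],"grip":0},{"delta_pos":[0,0.15,0],"twist":[0,0,0],"grip":0}]' 60
```

```text
time_s: 45.6
ee_pos: [467.8, 41.9, 117.6]
ee_rot: [-90.1, 0.0, -86.3]
force: [0.2, 0.7, -5.1]
gripper_width: 23.6
time_s: 46.1
ee_pos: [468.5, 41.9, 117.5]
ee_rot: [-89.9, -0.0, -86.3]
force: [-1.0, -0.1, 1.1]
gripper_width: 23.3
```

```bash
python3 -m pendant '[{"delta_pos":[0,0,0],"twist":[0,0,0],"grip":35},{"delta_pos":[0,0,0],"twist":[0,0,0],"grip":66},{"delta_pos":[0,0,0],"twist":[0,0,0],"grip":66},{"delta_pos":[0,0,0],"twist":[0,0,0],"grip":66},{"delta_pos":[0,0,0],"twist":[0,0,0],"grip":66}]' 60
python3 -m pendant '[{"delta_pos":[0,-1,0],"twist":[0,0,0],"grip":66},{"delta_pos":[0,-4,0],"twist":[0,0,0],"grip":66},{"delta_pos":[0,-8,0],"twist":[0,0,0],"grip":66},{"delta_pos":[0,-12,0],"twist":[0,0,0],"grip":66},{"delta_pos":[0,-15,0],"twist":[0,0,0],"grip":66}]' 60
python3 go.py 300 400 270 -86.3
```

```text
time_s: 46.6
ee_pos: [468.3, 42.0, 116.8]
ee_rot: [-90.0, 0.0, -86.3]
force: [0.3, -0.5, 0.2]
gripper_width: 59.1
time_s: 47.1
ee_pos: [468.8, 42.0, 270.2]
ee_rot: [-89.8, 0.0, -86.3]
force: [0.3, -0.2, 0.1]
gripper_width: 60.3
t 47.1 F [ 0.3 -0.2  0.1] grip 60.3 pos [468.8  42.  270.2] rot [-8.978e+01  1.000e-02 -8.628e+01]
delta cm [-3.682e+01 -3.000e-02 -1.452e+01] norm 39.6 twist [-0.2  0.  -0. ]
```

Backing off to the left to clear the view.

```bash
python3 -m pendant '[{"delta_pos":[-3.5,0,-1.4],"twist":[0,0,0],"grip":66},{"delta_pos":[-7,0,-2.8],"twist":[0,0,0],"grip":66},{"delta_pos":[-11,0,-4.3],"twist":[0,0,0],"grip":66},{"delta_pos":[-14.5,0,-5.7],"twist":[0,0,0],"grip":66},{"delta_pos":[-18.4,0,-7.2],"twist":[0,0,0],"grip":66}]' 60
python3 -m pendant '[{"delta_pos":[-4,0,-1.5],"twist":[0,0,0],"grip":66},{"delta_pos":[-8,0,-3],"twist":[0,0,0],"grip":66},{"delta_pos":[-12,0,-4.5],"twist":[0,0,0],"grip":66},{"delta_pos":[-16,0,-6],"twist":[0,0,0],"grip":66},{"delta_pos":[-18.4,0,-7.2],"twist":[0,0,0],"grip":66}]' 60
python3 -m pendant '[{"delta_pos":[0,0,0],"twist":[0,0,0],"grip":66},{"delta_pos":[0,0,0],"twist":[0,0,0],"grip":66},{"delta_pos":[0,0,0],"twist":[0,0,0],"grip":66},{"delta_pos":[0,0,0],"twist":[0,0,0],"grip":66},{"delta_pos":[0,0,0],"twist":[0,0,0],"grip":66}]' 60
python3 - <<'E'
from h import *
for n in("top","side"):
    p,d=grab(n,n+"11"); np.savez(f"pics/{n}11.npz",p=p,d=d)
E
python3 pm.py 11
```

```text
time_s: 47.6
ee_pos: [383.7, 222.0, 267.7]
ee_rot: [-89.9, 0.0, -86.3]
force: [1.4, 0.6, 0.0]
gripper_width: 60.3
time_s: 48.1
ee_pos: [299.4, 402.3, 267.5]
ee_rot: [-90.0, 0.1, -86.2]
force: [-0.4, -0.3, 0.6]
gripper_width: 60.3
time_s: 48.6
ee_pos: [301.2, 399.1, 267.0]
ee_rot: [-90.0, 0.0, -86.4]
force: [-0.4, 0.1, 1.3]
gripper_width: 60.3
top mat ((527.363037109375, -0.7561187744140625), (320.32916259765625, 300.62713623046875), 3.694629430770874)
  plate ((532.770263671875, -1.2576751708984375), (222.6055145263672, 192.70062255859375), 3.768794298171997)
   [299. 171.] 94 ztop 171.7 [594.6 -44.6 169.6]
   [262. 174.] 86 ztop 172.7 [588.   51.6 170.1]
   [143. 176.] 84 ztop 131.8 [587.5 377.7 129.4]
   [302. 217.] 90 ztop 173.0 [475.5 -52.2 169.9]
   [151. 218.] 85 ztop 131.9 [473.4 354.5 129.3]
   [266. 219.] 74 ztop 172.9 [469.3  43.4 170.4]
   [168. 282.] 26 ztop 127.0 [302.5 310.7 124.2]
side mat ((526.5142822265625, -3.763519287109375), (320.272705078125, 300.39385986328125), 3.6367623805999756)
  plate ((544.2798461914062, 17.79853057861328), (253.2442626953125, 237.25413513183594), 3.6690871715545654)
   [231. 116.] 68 ztop 130.2 [587.6 375.  128.4]
   [202. 130.] 68 ztop 129.8 [474.  352.3 127.8]
   [156. 156.] 17 ztop 125.9 [302.4 306.4 124.2]
   [277. 175.] 164 ztop 170.7 [587.2  48.9 169.2]
   [241. 191.] 169 ztop 171.3 [468.9  41.2 169.4]
   [297. 197.] 176 ztop 170.8 [594.2 -47.1 169.4]
   [259. 216.] 175 ztop 171.1 [475.3 -54.9 169.5]
```

View pics/side11.png

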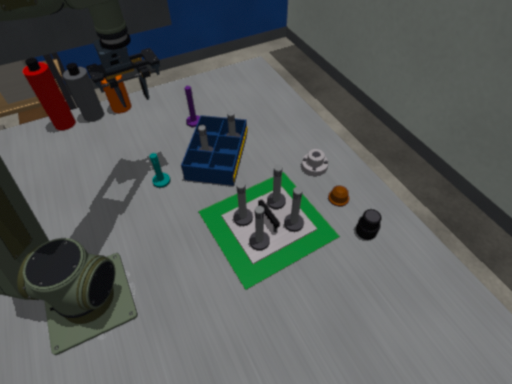

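View pics/top11.png

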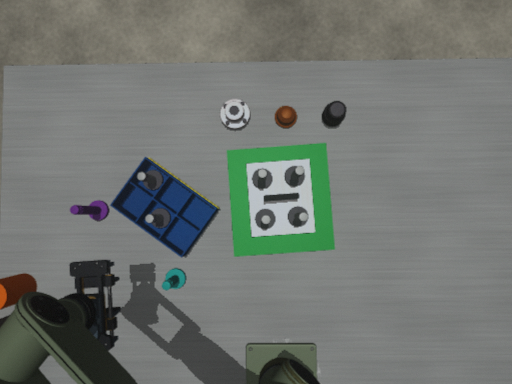

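All four long studs stand upright on the plate, which lies squarely inside the mat. The shorts, the bystanders and the decoys are where they were. Handing in.

```bash
python3 -c "
from workcell import job
print(job.job_done())"
```

```text
the job is handed in; nothing more can be done
None
```

The job is done and was handed in at about 49 s of the 208 s allowed; no verdict was reported. I laid the plate on the mat near edge first at about 15°, then turned it down about that edge over about 3 s and released it flat. After that I stood all four long studs on the plate.

**Last checks, with the robot clear:**
- **Plate:** the top camera and the tool reading put its centre at about (532, -2), turned 3.8° against the mat's 3.7°. Green mat shows on all four sides.
- **Long studs:** all four stand on the plate with their tops at 169–170 mm, where they should be.
- **Left alone:** both short studs are still in the rack. The socket, cap, coupling and the purple and turquoise look-alikes look unmoved in the pictures.
- **Forces:** the highest wrist reading was about 11 N, when the plate came down flat.

**Disagreements:**
- The side camera's plate outline in the last picture came out too large and off-centre, because the studs hide the plate's edges. I discounted it; before any stud stood there, both cameras agreed on the plate to within 3 mm.
- The two cameras differ by 2–3 mm in y throughout, so I used averages.
- I saw no knock to the plate.

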